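# Get the tape measure out from behind the bottles in the caddy

### The arm

A 6-joint arm with a two-finger parallel gripper is mounted at the origin on a cart in front of the work surface, level with it; the furniture and walls round the work are solid. World frame = base frame: x ahead of the robot, y to its left, z up, the work surface at z = 0. Lengths are in m, angles in rad, forces in N, time in s.
With the tool pointing down it reaches from about 0.325 to 0.775 m from the base axis. Payload 5.5 kg.
Tool frame: the origin (TCP) lies between the finger pads; the fingertips stand 25 mm ahead of it and the grasp point (between the pads) lies 6 mm ahead of it; z points along the fingers, y is the line along which they close (so a half turn about z gives the same grasp; the last joint's range is limited). The gripper opens to 88 mm and grips with 3 to 60 N. Pads are 20 mm wide; open, the fingers measure 115 mm over their backs; the gripper's body (75 mm by 178 mm) begins 61 mm behind the grasp point.
Start: joints at [1.244, 0.091, 1.231, -0, 1.82, -0.057], TCP at [0.16, 0.578, 0.209] pointing down, gripper open.
Joint ranges: [-2.87, 2.87], [-0.86, 2.18], [0.17, 2.46], [-1.51, 4.65], [0.06, 2.69], [-2.65, 2.65]. Speed limits (rad/s): [2.57, 2.57, 3.01, 3.14, 3.14, 3.14].

### API

Orientations are given as [roll, pitch, yaw] about the fixed x, y, z axes, in that order (R = Rz(yaw) Ry(pitch) Rx(roll)).
In Python, from workcell import state, grab_frame, env gives the robot as it stands.
- The arm moves only by the tool drive_tool, never from a script. Its argument "commands" is a list of rows, each a list of 6 numbers: the shift along the tool's x, y, z normalised to -1 to 1, where 1 is 400 mm, then the turn, a rotation vector about the tool's x, y, z normalised to -1 to 1, where 1 is 90 degrees. In form: [[dx, dy, dz, ax, ay, az], ...]. A call has 1 to 8 rows; each row shifts and turns the commanded pose from where the row before left it, along the tool's axes as they then stand; what a row does not reach is not made up. A row lasts 1/10 s, in which the tool goes at most 50 mm and 8.59 degrees, less where a joint would pass 70% of its speed; a pose out of reach is approached as far as the arm can. A call with a number of a shift or a turn outside -1 to 1 is refused whole. A call with a gripper value outside its range is refused whole. "hand" is the closure, from -1 (fully open) to 1 (shut), so that 0 is half open, set as the call begins (left out, the last holds). The fingers move at their own pace and stop on an object; "newtons" is the grip in N (left out, the last holds). Time passes only in rows, so rows that do not move let the fingers close. It gives the time, the measured TCP pose, the force, the opening and the grip force at its end, in the units of the state.
- state(): the state, without advancing time (a new reading comes with each control period).
- grab_frame(name): name is "scene" or "top"; returns a dict with "pixels" (480x640x3 uint8, red, green, blue), "range_z" (480x640 float32, m along the optical axis (not along the pixel's ray), 0 where there is no reading), "mtx" (3x3 intrinsics, pixels), "cam_to_world" (4x4, takes a point from camera to world coordinates). Camera axes: x right, y down, z forward; pixel columns grow to the right and rows downward; lengths in m; the calibration is good to about 2 mm. A picture is of the moment at which its call begins.
- env.hand_in(): hands the job in; it is judged then, once.
The state is a dict: "clock": time; "joint_positions": joint angles; "dq": joint speeds; "joint_efforts": joint torques, N m; "tcp_pos": TCP position; "orientation": TCP orientation; "force": force on the tool from outside, world axes, zero at the start; "ft_torque": the same for the moment, N m; "width": finger opening in m; "grasp_force": force on a finger pad.
Only numpy, scipy, OpenCV 4.12 (cv2) and the standard library are available. Lean on these libraries where they do the work, as an engineer would, in place of code of your own. Each camera call takes 0.05 s, during which the arm holds its last target. There are 200 camera calls.

### The job

The tape measure is needed in the tool tray for a shelf job, but it sits in the rear tier of the blue bottle caddy behind tall bottles. Take the two bottles or cans that stand directly in front of it out of the caddy and stand them upright on the cork mat, then stand the tape measure upright on the floor of the tool tray, in the free end beside the tools. Finally put each bottle back upright in the very compartment it came from; do not move the charger in the other rear pocket and knock nothing over.

Things in the scene. Friction and masses are not known exactly. Their poses are not given: they have to be found in the camera images.
- caddy: blue caddy, fixed, 144 (x) x 256 (y) mm, walls 45 mm high; origin under its centre, x to its rear. Front: three wells 80 x 80 mm, centres x -28, y -84, 0, 84, floor at z 4 mm. Rear: two pockets 52 (x) x 80 (y) mm, centres x 42, y -42, 42, floor at z 30 mm, each behind two neighbouring wells; end slots at y -105 and 105 hold a marker (165 mm high) and a peg (102 mm). Grips stick out 24 mm at y ends
- tape_mid (a point): yellow and black tape measure, standing on its flat, 33 mm thick along its own x (grip it across this), 71 mm long along its y, 62 mm high, 0.2 kg; the point is its centre, 31 mm above its underside. It starts in one of the two rear pockets, its thickness along the caddy's x; the rims of the pocket walls are 15 mm above its underside
- violet_can_mid (a point): pink spray can with a violet cap, round, 58 mm diameter up to 188 mm above its underside, 217 mm high, 0.25 kg, upright in one of the caddy's three wells (a similar one in the far right background is no part of the job); the point is its centre, half-way up (108 mm above its underside). Grip it high, so that the gripper's body stays above the cap
- orange_can_mid (a point): white and green spray can with an orange cap, round, 66 mm diameter up to 171 mm above its underside, 189 mm high, 0.25 kg, upright in one of the caddy's three wells (a similar one in the far right background is no part of the job); the point is its centre, half-way up (94 mm above its underside). Grip it high
- magenta_bottle_mid (a point): magenta bottle with a white cap, round, 60 mm diameter up to about 145 mm above its underside, 190 mm high, 0.38 kg, upright in one of the caddy's three wells (a similar one in the far right background is no part of the job); the point is its centre, half-way up (95 mm above its underside). Grip it high
- charger_mid (a point): white charger block, 40 x 68 x 28 mm, loose in the other rear pocket, to be left alone; the point is 14 mm above its underside
- mat: light brown cork mat, the side area, fixed, 250 mm along its x, 150 mm along its y, 4 mm thick; origin at the centre of its underside
- tool_tray: dark grey open tool tray, fixed, 166 mm along its x, 276 mm along its y, walls 34 mm high, floor 2 mm above the worktop; origin at the centre of its underside. A blue screwdriver, a green pencil and a hex key are fixed on its floor between y = +35 and +118 mm (under 25 mm high); the rest, y = -133 to +30 mm, is free
Things that resemble listed ones, but are neither listed nor needed, are in the scene too. Leave any green or red look-alike of the part that bears tape_mid alone. Leave any yellow look-alike of the part that bears orange_can_mid alone.

How it is judged:
On the way, in this order (a step that is already met when the one before it is completed fails the run):
1. the two bottles or cans directly in front of the tape measure stand upright on the cork mat, any other is in its well, and the tape measure is still in its pocket (distance of tape_mid from where it was at the start of the episode below 0.015 m and ((x of violet_can_mid in the frame of mat between -0.115 and 0.115 m and y of violet_can_mid in the frame of mat between -0.068 and 0.068 m and z of violet_can_mid in the frame of mat between 0.1065 and 0.1185 m and angle between violet_can_mid's own z axis and vertical below 0.1 rad) or (distance of violet_can_mid from where it was at the start of the episode below 0.02 m and angle between violet_can_mid's own z axis and vertical below 0.1 rad)) and horizontal distance between each of violet_can_mid, orange_can_mid, magenta_bottle_mid and tape_mid above 0.115 m and ((x of orange_can_mid in the frame of mat between -0.115 and 0.115 m and y of orange_can_mid in the frame of mat between -0.068 and 0.068 m and z of orange_can_mid in the frame of mat between 0.0925 and 0.1045 m and angle between orange_can_mid's own z axis and vertical below 0.1 rad) or (distance of orange_can_mid from where it was at the start of the episode below 0.02 m and angle between orange_can_mid's own z axis and vertical below 0.1 rad)) and ((x of magenta_bottle_mid in the frame of mat between -0.115 and 0.115 m and y of magenta_bottle_mid in the frame of mat between -0.068 and 0.068 m and z of magenta_bottle_mid in the frame of mat between 0.093 and 0.105 m and angle between magenta_bottle_mid's own z axis and vertical below 0.1 rad) or (distance of magenta_bottle_mid from where it was at the start of the episode below 0.02 m and angle between magenta_bottle_mid's own z axis and vertical below 0.1 rad))), for 0.2 s.
2. the tape measure stands upright on the floor of the free end of the tool tray (x of tape_mid in the frame of tool_tray between -0.065 and 0.065 m and y of tape_mid in the frame of tool_tray between -0.12 and 0.02 m and z of tape_mid in the frame of tool_tray between 0.028 and 0.039 m and angle between tape_mid's own z axis and vertical below 0.1 rad), for 0.2 s.
At the end, for the whole second after the job is handed in: Tape measure upright on the tray floor in the free end (centre within 65 mm of the long middle line, from 20 mm tool side to 120 mm free side of the middle); both cans and the bottle upright within 20 mm of where each began; charger within 12 mm; all upright to 0.1 rad, released, at rest (all of step 2 and distance of each of violet_can_mid, orange_can_mid, magenta_bottle_mid from where it was at the start of the episode below 0.02 m and angle between each of violet_can_mid, orange_can_mid, magenta_bottle_mid's own z axis and vertical below 0.1 rad and distance of charger_mid from where it was at the start of the episode below 0.012 m and linear speed of each of violet_can, orange_can, magenta_bottle, tape_measure below 0.02 m/s); the robot touches nothing.
It fails at once if a bottle, a can or the tape measure is knocked over (angle between any of violet_can_mid, orange_can_mid, magenta_bottle_mid, tape_mid's own z axis and vertical above 0.7 rad).
It fails at once if the charger is shifted from its place (distance of charger_mid from where it was at the start of the episode above 0.02 m).
It also fails if it takes over 125 s, if anything falls off the work surface, if the arm or the gripper's body presses on something with over 40 N, if the wrist force passes 120 N, or if a joint passes its speed limit or range.

## Working session

There is one attempt and no reset: what is moved stays moved. The work goes in short steps, Python scripts to look and compute and a tool call to move; the robot and the scene stay as the last step left them, time stands still between calls to the robot, and variables do not carry over. Pictures are saved under pics/ and viewed, at most 14 in all, crops included, and the job is handed in when it is done.

Besides the shell and the picture viewer there is one more tool, called after "Emit:" as name([rows], argument=value, ...), one row to a line, values as JSON. drive_tool: Moves the arm, as the interface text tells. Scaled input: -1 to 1 covers 400 mm each way for a shift and 90 degrees each way for a turn. Its arguments: {"type":"object","properties":{"commands":{"type":"array"},"hand":{"type":"number"},"newtons":{"type":"number"}},"required":["commands"]}

```bash
mkdir -p pics; cat > h.py <<'E'
import numpy as np, cv2
from workcell import state, grab_frame, env
def pts(f):
    z=f["range_z"]; K=f["mtx"]; v,u=np.mgrid[:480,:640]
    p=np.stack([(u-K[0,2])/K[0,0]*z,(v-K[1,2])/K[1,1]*z,z,np.ones_like(z)],-1)
    return (p@np.array(f["cam_to_world"]).T)[...,:3]
def save(n,a): cv2.imwrite("pics/"+n,cv2.cvtColor(np.ascontiguousarray(a),cv2.COLOR_RGB2BGR))
E
python3 - <<'E'
from h import *
for n in("scene","top"):
    f=grab_frame(n); save(n+"1.png",f["pixels"]); np.savez("pics/"+n+"1.npz",**f); print(n,np.round(f["cam_to_world"],3).tolist(),f["mtx"][0,0], (f["range_z"]>0).mean())
print(state())
E
```

```text
scene [[0.53, -0.637, 0.561, -0.146], [-0.848, -0.397, 0.35, -0.481], [-0.001, -0.661, -0.75, 1.121], [0.0, 0.0, 0.0, 1.0]] 533.9759247165206 0.9961653645833334
top [[0.013, -0.999, 0.041, 0.564], [-1.0, -0.013, -0.004, -0.014], [0.004, -0.041, -0.999, 1.134], [0.0, 0.0, 0.0, 1.0]] 459.7367136380242 0.9961881510416667
{'clock': 0.1, 'joint_positions': array([ 1.24431429e+00,  9.17625082e-02,  1.23172188e+00, -1.26877881e-05,
        1.81982911e+00, -5.67093033e-02]), 'dq': array([ 4.71655480e-04, -1.91824449e-03, -3.21597282e-03, -1.22726681e-05,
       -6.93255558e-04,  4.85600060e-04]), 'joint_efforts': array([ 2.52283498e-03, -4.47853410e+01, -4.07571495e+01,  6.99310354e-02,
        2.84117286e-02, -9.86207851e-05]), 'tcp_pos': array([0.15982564, 0.57802048, 0.20765721]), 'orientation': array([-3.13987389e+00, -8.52531010e-05,  2.87181673e+00]), 'force': array([ 0.588898  , -0.61736567,  0.76112266]), 'ft_torque': array([-0.03617935, -0.03007891,  0.00284118]), 'grasp_force': 0.0, 'width': 0.08796050363310516}
```

View pics/scene1.png

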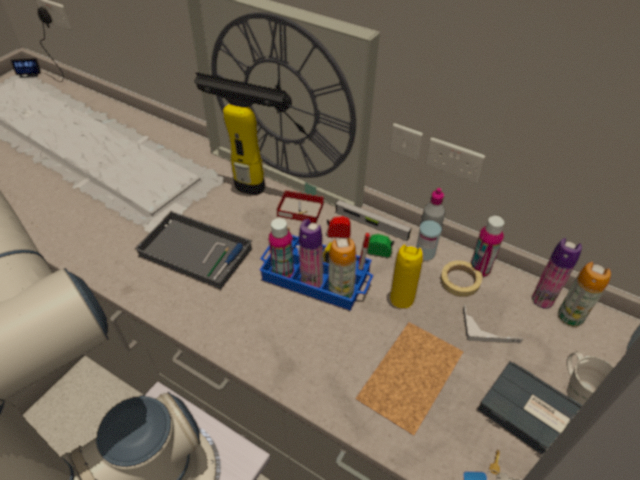

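View pics/top1.png

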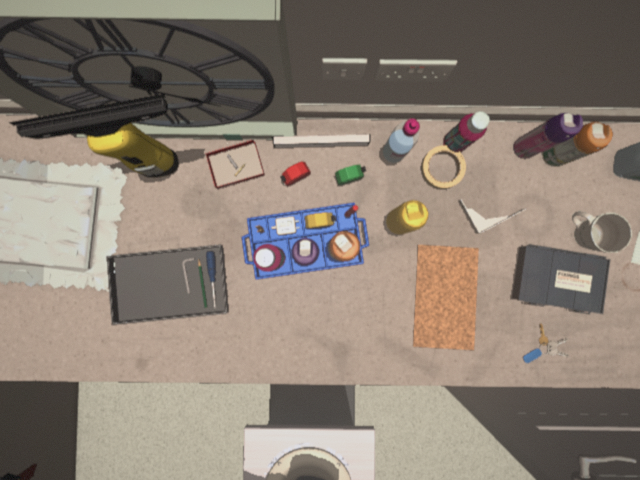

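The scene view shows the caddy in the middle at (315,270), the tray on the left at (195,248) and the mat at (412,377). In the top view, charger (286,225) is in the left rear pocket. The tape (319,220) is in the right one, so the violet can (305,250) and the orange can (343,245) stand in front of it. A yellow bottle stands at (410,217).

```bash
python3 - <<'E'
from h import *
F={n:dict(np.load(f"pics/{n}1.npz")) for n in("top","scene")}
P={n:pts(F[n]) for n in F}
H={n:cv2.cvtColor(F[n]["pixels"],cv2.COLOR_RGB2HSV) for n in F}
def m(n,lo,hi,box,z):
    k=cv2.inRange(H[n],lo,hi)>0; x0,y0,x1,y1=box; b=np.zeros_like(k); b[y0:y1,x0:x1]=1
    k&=b&(P[n][...,2]>z[0])&(P[n][...,2]<z[1]); return P[n][k]
def rect(p,t):
    r=cv2.minAreaRect((p[:,:2]*1000).astype(np.float32)); print(t,len(p),np.round(r[0],1),np.round(r[1],1),round(r[2],2),"z",np.round(np.percentile(p[:,2],[5,50,95]),3))
rect(m("top",(100,120,40),(125,255,255),(235,195,375,285),(.02,.06)),"caddy rim")
p=m("top",(0,0,0),(180,255,110),(100,235,235,330),(.025,.05)); rect(p,"tray rim")
rect(m("top",(5,80,60),(20,255,255),(405,235,490,360),(-.01,.02)),"mat")
rect(m("top",(18,120,80),(35,255,255),(300,205,340,232),(.03,.2)),"tape top")
rect(m("scene",(18,120,80),(35,255,255),(310,230,345,265),(.03,.2)),"tape scene")
rect(m("top",(0,0,140),(180,60,255),(265,210,305,240),(.03,.1)),"charger")
for t,b,z in(("violet",(285,230,327,275),(.1,.3)),("orange",(327,225,362,265),(.1,.3)),("magenta",(245,240,285,275),(.1,.3)),("yellow",(385,195,435,240),(.03,.3))):
    q=m("top",(0,0,0),(180,255,255),b,z); zt=np.percentile(q[:,2],98); c=q[q[:,2]>zt-.012]
    print(t,"top z",zt.round(3),"cap ctr",np.round((c.min(0)+c.max(0))/2,3), np.round(np.ptp(c,0),3)); 
    for lo,hi in((.09,.13),(.13,.155),(.155,.19)):
        s=q[(q[:,2]>lo)&(q[:,2]<hi)]
        if len(s)>5: print("   ",lo,np.round(s.min(0),3),np.round(s.max(0),3))
# upper surfaces from scene too
for t,b in(("violet",(295,215,327,290)),("orange",(327,232,358,300))):
    q=P["scene"][b[1]:b[3],b[0]:b[2]].reshape(-1,3); q=q[(q[:,2]>.08)]; zt=np.percentile(q[:,2],98); c=q[q[:,2]>zt-.012]
    print("scene",t,zt.round(3),np.round(np.median(c,0),3))
E
```

```text
caddy rim 1810 [603.6  15. ] [142.4 295. ] 9.12 z [0.028 0.037 0.049]
tray rim 573 [494.7 343.9] [161.6 276.1] 6.41 z [0.026 0.033 0.037]
mat 6274 [ 471.  -331.2] [152.6 251.9] 87.49 z [0.001 0.005 0.008]
tape top 301 [649.5 -18. ] [28.3 58.8] 9.53 z [0.077 0.088 0.093]
tape scene 73 [602. -31.] [139.7  26.8] 43.47 z [0.065 0.086 0.186]
charger 354 [640.1  55.9] [43.  80.9] 6.33 z [0.045 0.058 0.061]
violet top z 0.224 cap ctr [0.572 0.011 0.219] [0.044 0.05  0.014]
    0.155 [ 0.548 -0.016  0.171] [0.604 0.037 0.19 ]
orange top z 0.196 cap ctr [ 0.589 -0.072  0.191] [0.056 0.058 0.014]
    0.09 [ 0.561 -0.054  0.104] [ 0.598 -0.041  0.13 ]
    0.13 [ 0.557 -0.081  0.134] [ 0.61  -0.04   0.147]
    0.155 [ 0.557 -0.102  0.156] [ 0.62  -0.041  0.19 ]
magenta top z 0.197 cap ctr [0.562 0.093 0.192] [0.035 0.035 0.012]
    0.09 [0.536 0.064 0.101] [0.587 0.079 0.129]
    0.13 [0.533 0.065 0.131] [0.591 0.123 0.155]
    0.155 [0.538 0.068 0.155] [0.587 0.12  0.189]
yellow top z 0.191 cap ctr [ 0.653 -0.214  0.187] [0.052 0.056 0.016]
    0.09 [ 0.623 -0.219  0.09 ] [ 0.68  -0.182  0.13 ]
    0.13 [ 0.623 -0.228  0.131] [ 0.682 -0.182  0.155]
    0.155 [ 0.624 -0.242  0.155] [ 0.687 -0.183  0.19 ]
scene violet 0.221 [0.562 0.008 0.217]
scene orange 0.194 [ 0.577 -0.079  0.189]
```

```bash
python3 - <<'E'
from h import *
a=np.load("pics/top1.npz")["pixels"][190:290,230:440]; save("crop1.png",cv2.resize(a,None,fx=3.6,fy=3.6,interpolation=cv2.INTER_CUBIC))
E
```

```text
(no output)
```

View pics/crop1.png

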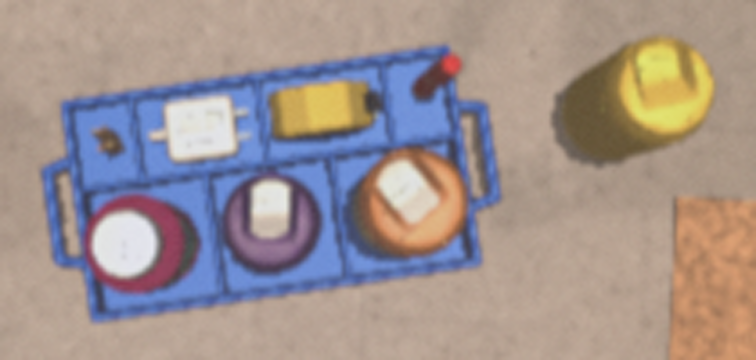

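```bash
cat >> h.py <<'E'
from scipy.spatial.transform import Rotation as R
def go(x,y,z,yaw=None,step=.03,pos=None,o=None):
    "normalised row and row count from the present pose to a tool-down TCP target (translation in present axes)"
    s=state(); T=R.from_euler("xyz",s["orientation"] if o is None else o); p=s["tcp_pos"] if pos is None else np.array(pos)
    d=T.inv().apply(np.array([x,y,z])-p); n=int(np.ceil(np.linalg.norm(d)/step))
    r=(T.inv()*R.from_euler("xyz",[np.pi,0,np.radians(yaw)])).as_rotvec() if yaw is not None else np.zeros(3)
    print("n",n,"row",np.round(d/.4/n,4).tolist(),"total",np.round(d/.4,4).tolist(),"rot total",np.round(r/(np.pi/2),4).tolist())
E
python3 - <<'E'
from h import *
f=np.load("pics/top1.npz"); P=pts(f); h=cv2.cvtColor(f["pixels"],cv2.COLOR_RGB2HSV)
k=((h[...,0]<6)|(h[...,0]>174))&(h[...,1]>130); b=np.zeros_like(k); b[195:225,340:365]=1; q=P[k&b]; print(np.round(q.min(0),3),np.round(q.max(0),3),np.round(np.median(q,0),3))
E
```

```text
[ 0.665 -0.098  0.161] [ 0.674 -0.089  0.168] [ 0.669 -0.093  0.165]
```

Emit:
drive_tool([
  [0,0,-0.03,0,0,0.0908],
  [0,0,-0.03,0,0,0.0908],
  [0,0,-0.03,0,0,0.0908],
  [0,0,-0.03,0,0,0.0908],
  [0,0,-0.03,0,0,0.0908],
  [0,0,-0.03,0,0,0.0908],
  [0,0,-0.03,0,0,0.0908],
  [0,0,-0.03,0,0,0.0908],
], hand=-1)

```text
clock: 0.9
tcp_pos: [0.1599, 0.5782, 0.3045]
orientation: [-3.141, 0.001, 1.725]
force: [-0.6, 0.4, -0.2]
width: 0.0876
grasp_force: 0.0
```

```bash
python3 -c "
from h import *
print(state()['tcp_pos'],state()['orientation']); go(.589,-.072,.31,99.1,.05)"
```

```text
[0.15989826 0.57818751 0.30447113] [-3.14105837e+00  1.04241744e-03  1.72487131e+00]
n 16 row [-0.1107, 0.0507, -0.0008] total [-1.7709, 0.8106, -0.0124] rot total [-0.0003, 0.0007, -0.003]
```

Emit:
drive_tool([
  [-0.11,0.05,0,0,0,0],
  [-0.11,0.05,0,0,0,0],
  [-0.11,0.05,0,0,0,0],
  [-0.11,0.05,0,0,0,0],
  [-0.11,0.05,0,0,0,0],
  [-0.11,0.05,0,0,0,0],
  [-0.11,0.05,0,0,0,0],
  [-0.11,0.05,0,0,0,0],
])

```text
clock: 1.7
tcp_pos: [0.3745, 0.2545, 0.3043]
orientation: [-3.141, 0.0, 1.731]
force: [0.1, -0.4, 0.4]
width: 0.088
grasp_force: 0.0
```

Emit:
drive_tool([
  [-0.11,0.05,0,0,0,0],
  [-0.11,0.05,0,0,0,0],
  [-0.11,0.05,0,0,0,0],
  [-0.11,0.05,0,0,0,0],
  [-0.11,0.05,0,0,0,0],
  [-0.11,0.05,0,0,0,0],
  [-0.09,0.05,0,0,0,0],
  [0,0,0,0,0,0],
])

```text
clock: 2.5
tcp_pos: [0.5615, -0.0216, 0.3015]
orientation: [-3.137, 0.0, 1.725]
force: [0.3, 0.2, -0.1]
width: 0.0878
grasp_force: 0.0
```

```bash
python3 - <<'E'
from h import *
s=state();print(s['tcp_pos'],s['orientation']); go(.589,-.072,.161,99.1,.03)
E
```

```text
[ 0.56150562 -0.02158071  0.30146435] [-3.13702606e+00  1.84826827e-05  1.72544756e+00]
n 6 row [-0.0225, 0.0084, 0.0585] total [-0.1351, 0.0501, 0.3509] rot total [-0.0029, 0.0, -0.0027]
```

Emit:
drive_tool([
  [-0.068,0.025,0,0,0,0],
  [-0.067,0.025,0,0,0,0],
  [0,0,0,0,0,0],
])

```text
clock: 2.8
tcp_pos: [0.5887, -0.0694, 0.303]
orientation: [-3.139, -0.0, 1.728]
force: [-0.1, 1.0, -0.2]
width: 0.0879
grasp_force: 0.0
```

```bash
python3 - <<'E'
from h import *
s=state();print(s['tcp_pos'],s['orientation']); go(.589,-.072,.161,99.1,.03)
f=grab_frame("top"); save("a.png",f["pixels"])
E
```

```text
[ 0.58872381 -0.06943322  0.30303804] [-3.13920385e+00 -2.11843021e-04  1.72824849e+00]
n 5 row [-0.0013, 0.0001, 0.071] total [-0.0065, 0.0005, 0.3551] rot total [-0.0015, -0.0001, -0.0009]
```

Emit:
drive_tool([
  [-0.005,0,0.05,0,0,0],
  [0,0,0.06,0,0,0],
  [0,0,0.06,0,0,0],
  [0,0,0.06,0,0,0],
  [0,0,0.06,0,0,0],
  [0,0,0.065,0,0,0],
  [0,0,0,0,0,0],
  [0,0,0,0,0,0],
])

```text
clock: 3.65
tcp_pos: [0.5881, -0.0685, 0.1632]
orientation: [-3.141, -0.0, 1.732]
force: [-0.5, -0.4, 0.9]
width: 0.0878
grasp_force: 0.0
```

Emit:
drive_tool([
  [0,0,0,0,0,0],
  [0,0,0,0,0,0],
  [0,0,0,0,0,0],
  [0,0,0,0,0,0],
  [0,0,0,0,0,0],
], hand=1, newtons=25)

```text
clock: 4.15
tcp_pos: [0.5889, -0.0698, 0.1631]
orientation: [3.141, 0.0, 1.731]
force: [0.8, 0.2, 1.1]
width: 0.0546
grasp_force: 24.8
```

```bash
python3 - <<'E'
from h import *
f=grab_frame("scene"); save("s2.png",cv2.resize(f["pixels"][190:330,220:420],None,fx=3.6,fy=3.6,interpolation=cv2.INTER_CUBIC)); print(state()["width"])
E
```

```text
0.05467151529957247
```

View pics/s2.png

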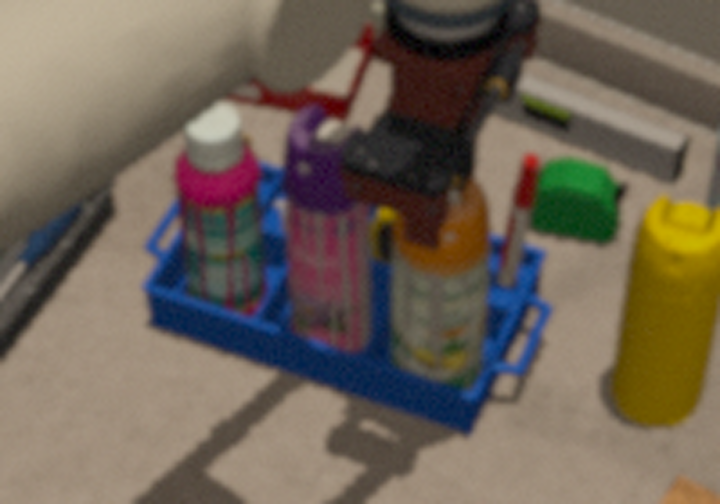

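The picture shows the gripper on the orange can's cap at (440,230), with nothing disturbed. The opening reads smaller than the can, so I'll check the centring by fitting a circle to the visible side of the can.

```bash
cat >> h.py <<'E'
from scipy.optimize import least_squares
def circ(q,c0,r=None):
    g=lambda a: np.hypot(q[:,0]-a[0],q[:,1]-a[1])-(a[2] if r is None else r)
    s=least_squares(g,[*c0]+([.03] if r is None else []),loss="soft_l1",f_scale=.002); return np.round(s.x,4),len(q)
def near(P,c,z0,z1,r=.045):
    q=P.reshape(-1,3); return q[(np.hypot(q[:,0]-c[0],q[:,1]-c[1])<r)&(q[:,2]>z0)&(q[:,2]<z1)]
E
python3 - <<'E'
from h import *
Pn=pts(grab_frame("scene")); P0=pts(np.load("pics/scene1.npz"))
for nm,P in(("start",P0),("now",Pn)):
  for c,t in(((.589,-.072),"orange"),((.576,.011),"violet")):
    for a,b in((.06,.1),(.1,.13),(.13,.15),(.15,.17),(.17,.19)):
        q=near(P,c,a,b,.04)
        if len(q)>20: print(nm,t,a,b,circ(q,c),circ(q,c,.033 if t=="orange" else .029))
E
```

```text
start orange 0.06 0.1 (array([ 0.5879, -0.0706,  0.0329]), 256) (array([ 0.588 , -0.0705]), 256)
start orange 0.1 0.13 (array([ 0.588 , -0.0709,  0.0329]), 207) (array([ 0.5882, -0.0709]), 207)
start orange 0.13 0.15 (array([ 0.588 , -0.0707,  0.0322]), 161) (array([ 0.5888, -0.0703]), 161)
start orange 0.15 0.17 (array([ 0.5883, -0.0706,  0.032 ]), 148) (array([ 0.5893, -0.0701]), 148)
start orange 0.17 0.19 (array([ 0.5821, -0.074 ,  0.0236]), 339) (array([ 0.5913, -0.0694]), 339)
start violet 0.06 0.1 (array([0.5745, 0.0121, 0.0288]), 229) (array([0.5747, 0.0122]), 229)
start violet 0.1 0.13 (array([0.5744, 0.0119, 0.0285]), 186) (array([0.5749, 0.0123]), 186)
start violet 0.13 0.15 (array([0.5745, 0.0122, 0.0287]), 129) (array([0.5748, 0.0125]), 129)
start violet 0.15 0.17 (array([0.5751, 0.0126, 0.0293]), 125) (array([0.5748, 0.0124]), 125)
start violet 0.17 0.19 (array([0.5748, 0.0121, 0.0288]), 142) (array([0.575 , 0.0122]), 142)
now orange 0.06 0.1 (array([ 0.5874, -0.0711,  0.0326]), 261) (array([ 0.5877, -0.0708]), 261)
now orange 0.1 0.13 (array([ 0.5872, -0.0707,  0.0327]), 203) (array([ 0.5874, -0.0705]), 203)
now orange 0.13 0.15 (array([ 0.587 , -0.0709,  0.0322]), 157) (array([ 0.5878, -0.0704]), 157)
now orange 0.15 0.17 (array([ 0.5871, -0.0713,  0.0318]), 145) (array([ 0.5884, -0.0707]), 145)
now orange 0.17 0.19 (array([ 0.5804, -0.071 ,  0.0266]), 195) (array([ 0.5845, -0.0646]), 195)
now violet 0.06 0.1 (array([0.5744, 0.012 , 0.0287]), 229) (array([0.5747, 0.0122]), 229)
now violet 0.1 0.13 (array([0.575 , 0.0124, 0.029 ]), 188) (array([0.5751, 0.0124]), 188)
now violet 0.13 0.15 (array([0.5749, 0.0121, 0.029 ]), 123) (array([0.5749, 0.0121]), 123)
now violet 0.15 0.17 (array([0.5739, 0.0119, 0.028 ]), 112) (array([0.5749, 0.0125]), 112)
now violet 0.17 0.19 (array([0.5741, 0.012 , 0.0284]), 108) (array([0.5747, 0.0121]), 108)
```

The can is centred between the pads and hasn't moved, so I'll lift it.

Emit:
drive_tool([
  [0,0,-0.02,0,0,0],
  [0,0,-0.04,0,0,0],
  [0,0,-0.04,0,0,0],
  [0,0,-0.04,0,0,0],
  [0,0,-0.04,0,0,0],
  [0,0,-0.03,0,0,0],
  [0,0,0,0,0,0],
])

```text
clock: 4.95
tcp_pos: [0.5893, -0.0698, 0.2496]
orientation: [3.138, 0.001, 1.731]
force: [-0.1, -0.3, -1.9]
width: 0.0547
grasp_force: 24.5
```

```bash
python3 - <<'E'
from h import *
s=state();print(s['tcp_pos'],s['width'],s['grasp_force'],s['force'])
P=pts(grab_frame("scene"))
q=near(P,(.589,-.072),.13,.19,.04);print(circ(q,(.588,-.07),.033))
q=near(P,(.589,-.072),.10,.12,.04);print(circ(q,(.588,-.07),.033)); b=near(P,(.588,-.071),.05,.3,.036); print("low z",np.percentile(b[:,2],[0,1,3]))
go(.411,-.328,s['tcp_pos'][2],99.1,.03)
E
```

```text
[ 0.58928547 -0.06979798  0.24961111] 0.054749748931366735 24.456716636486817 [-0.05425186 -0.32702041 -1.88964871]
(array([ 0.5887, -0.0709]), 454)
(array([ 0.5891, -0.0712]), 129)
low z [0.08530277 0.09131802 0.09743464]
n 11 row [-0.0515, -0.0493, -0.0004] total [-0.5665, -0.5422, -0.0048] rot total [0.0012, 0.0004, 0.0007]
```

Emit:
drive_tool([
  [-0.02,-0.02,0,0,0,0],
  [-0.04,-0.04,0,0,0,0],
  [-0.055,-0.053,0,0,0,0],
  [-0.055,-0.053,0,0,0,0],
  [-0.055,-0.053,0,0,0,0],
  [-0.055,-0.053,0,0,0,0],
  [-0.055,-0.053,0,0,0,0],
  [-0.055,-0.053,0,0,0,0],
])

```text
clock: 5.8
tcp_pos: [0.4624, -0.2489, 0.2454]
orientation: [-3.14, -0.001, 1.73]
force: [-0.5, 0.1, -2.8]
width: 0.0545
grasp_force: 24.5
```

Emit:
drive_tool([
  [-0.055,-0.053,0,0,0,0],
  [-0.055,-0.053,0,0,0,0],
  [-0.04,-0.035,0,0,0,0],
  [-0.02,-0.02,0,0,0,0],
  [-0.007,0,0,0,0,0],
  [0,0,0,0,0,0],
  [0,0,0,0,0,0],
])

```text
clock: 6.5
tcp_pos: [0.4124, -0.3272, 0.2464]
orientation: [3.141, -0.001, 1.732]
force: [0.6, 0.5, -3.1]
width: 0.0542
grasp_force: 24.5
```

```bash
python3 - <<'E'
from h import *
s=state();print(s['tcp_pos'],s['orientation'],s['width'],s['grasp_force'],s['force'])
go(.411,-.328,.163,99.1,.03)
E
```

```text
[ 0.4123935  -0.32717601  0.24643819] [ 3.14149885e+00 -5.99792982e-04  1.73186707e+00] 0.05423124257915725 24.454554693948012 [ 0.58209161  0.45636698 -3.08724192]
n 3 row [-0.0005, -0.0013, 0.0695] total [-0.0016, -0.0038, 0.2086] rot total [0.0001, -0.0004, 0.0014]
```

Emit:
drive_tool([
  [0,0,0.04,0,0,0],
  [0,0,0.05,0,0,0],
  [0,0,0.05,0,0,0],
  [0,0,0.04,0,0,0],
  [0,0,0.02,0,0,0],
  [0,0,0.004,0,0,0],
  [0,0,0,0,0,0],
  [0,0,0,0,0,0],
])

```text
clock: 7.3
tcp_pos: [0.4123, -0.3282, 0.1663]
orientation: [3.14, 0.001, 1.731]
force: [0.3, 0.2, -2.9]
width: 0.0551
grasp_force: 24.5
```

Emit:
drive_tool([
  [0,0,0.005,0,0,0],
  [0,0,0.003,0,0,0],
  [0,0,0,0,0,0],
])

```text
clock: 7.6
tcp_pos: [0.4123, -0.3284, 0.1631]
orientation: [3.14, 0.002, 1.731]
force: [0.3, 0.1, 3.2]
width: 0.0543
grasp_force: 24.9
```

Contact. I'll release and rise well clear.

Emit:
drive_tool([
  [0,0,0,0,0,0],
  [0,0,0,0,0,0],
  [0,0,0,0,0,0],
  [0,0,0,0,0,0],
  [0,0,0,0,0,0],
], hand=-1)

```text
clock: 8.1
tcp_pos: [0.4118, -0.3279, 0.1617]
orientation: [-3.141, -0.0, 1.731]
force: [-0.5, 0.1, 0.1]
width: 0.0875
grasp_force: 0.0
```

Emit:
drive_tool([
  [0,0,-0.04,0,0,0],
  [0,0,-0.08,0,0,0],
  [0,0,-0.08,0,0,0],
  [0,0,-0.08,0,0,0],
  [0,0,-0.06,0,0,0],
  [0,0,0,0,0,0],
])

```text
clock: 8.7
tcp_pos: [0.4126, -0.3285, 0.3034]
orientation: [3.136, 0.006, 1.731]
force: [0.1, 0.5, -0.5]
width: 0.0878
grasp_force: 0.0
```

```bash
python3 - <<'E'
from h import *
s=state();print(s['tcp_pos'],s['orientation'],s['width'])
P=pts(grab_frame("scene"))
for a,b in((.03,.08),(.1,.15)): print(circ(near(P,(.412,-.328),a,b,.045),(.412,-.328),.033))
go(.575,.0118,s['tcp_pos'][2],99.1,.05)
E
```

```text
[ 0.41258051 -0.32854223  0.30338487] [3.13642449 0.00647095 1.73074521] 0.08778689770460406
(array([ 0.4117, -0.3302]), 329)
(array([ 0.412 , -0.3301]), 408)
n 8 row [0.0968, 0.0671, -0.001] total [0.7747, 0.5368, -0.0083] rot total [0.0019, 0.0024, 0.0007]
```

Emit:
drive_tool([
  [0.05,0.035,0,0,0,0],
  [0.1,0.07,0,0,0,0],
  [0.1,0.07,0,0,0,0],
  [0.1,0.07,0,0,0,0],
  [0.1,0.07,0,0,0,0],
  [0.1,0.07,0,0,0,0],
  [0.1,0.07,0,0,0,0],
  [0.1,0.07,0,0,0,0],
])

```text
clock: 9.55
tcp_pos: [0.5716, 0.0037, 0.2961]
orientation: [-3.139, -0.0, 1.731]
force: [0.1, -0.0, -0.2]
width: 0.0878
grasp_force: 0.0
```

Emit:
drive_tool([
  [0.025,0.012,0,0,0,0],
  [0,0,0,0,0,0],
  [0,0,0,0,0,0],
])

```text
clock: 9.85
tcp_pos: [0.5741, 0.0115, 0.297]
orientation: [-3.14, 0.0, 1.73]
force: [0.6, -0.5, -0.3]
width: 0.0877
grasp_force: 0.0
```

```bash
python3 - <<'E'
from h import *
s=state();print(s['tcp_pos'],s['orientation'])
go(.575,.0118,.181,99.1,.03,o=[np.pi,0,1.7305])
E
```

```text
[0.57412599 0.01148563 0.29703358] [-3.13997259e+00  3.52920236e-04  1.73037954e+00]
n 4 row [0.0001, 0.0006, 0.0725] total [0.0004, 0.0023, 0.2901] rot total [-0.0, -0.0, 0.0006]
```

Emit:
drive_tool([
  [0,0.002,0.04,0,0,0],
  [0,0,0.06,0,0,0],
  [0,0,0.06,0,0,0],
  [0,0,0.06,0,0,0],
  [0,0,0.05,0,0,0],
  [0,0,0.02,0,0,0],
  [0,0,0,0,0,0],
  [0,0,0,0,0,0],
])

```text
clock: 10.65
tcp_pos: [0.5755, 0.0116, 0.1831]
orientation: [3.14, 0.0, 1.73]
force: [0.1, 0.0, 0.4]
width: 0.0882
grasp_force: 0.0
```

Emit:
drive_tool([
  [0,0,0,0,0,0],
  [0,0,0,0,0,0],
  [0,0,0,0,0,0],
  [0,0,0,0,0,0],
  [0,0,0,0,0,0],
  [0,0,0,0,0,0],
], hand=1)

```text
clock: 11.25
tcp_pos: [0.5755, 0.0126, 0.1819]
orientation: [3.141, 0.0, 1.731]
force: [0.7, -0.1, 1.2]
width: 0.0509
grasp_force: 24.4
```

Emit:
drive_tool([
  [0,0,-0.02,0,0,0],
  [0,0,-0.04,0,0,0],
  [0,0,-0.04,0,0,0],
  [0,0,-0.04,0,0,0],
  [0,0,-0.04,0,0,0],
  [0,0,-0.03,0,0,0],
  [0,0,0,0,0,0],
])

```text
clock: 11.95
tcp_pos: [0.5758, 0.0125, 0.2679]
orientation: [3.139, 0.001, 1.731]
force: [-0.3, -0.0, -3.5]
width: 0.0505
grasp_force: 24.0
```

```bash
python3 - <<'E'
from h import *
s=state();print(s['tcp_pos'],s['width'],s['grasp_force'],s['force'])
P=pts(grab_frame("scene"))
for a,b in((.1,.14),(.16,.21)):print(circ(near(P,(.575,.012),a,b,.04),(.575,.012),.029))
b=near(P,(.575,.012),.05,.3,.032); print("low z",np.percentile(b[:,2],[0,1,3]))
go(.531,-.334,s['tcp_pos'][2],99.1,.03)
E
```

```text
[0.57583424 0.01246221 0.2678888 ] 0.05048210334227097 24.02334492187947 [-0.2960147  -0.01757941 -3.49254849]
(array([0.5755, 0.0124]), 245)
(array([0.5753, 0.0123]), 336)
low z [0.09006197 0.09420609 0.09876526]
n 12 row [-0.0698, -0.0207, -0.0003] total [-0.8372, -0.2481, -0.0036] rot total [0.0007, 0.0002, 0.0007]
```

Emit:
drive_tool([
  [-0.03,-0.01,0,0,0,0],
  [-0.06,-0.02,0,0,0,0],
  [-0.08,-0.023,0,0,0,0],
  [-0.08,-0.023,0,0,0,0],
  [-0.08,-0.023,0,0,0,0],
  [-0.08,-0.023,0,0,0,0],
  [-0.08,-0.023,0,0,0,0],
  [-0.08,-0.023,0,0,0,0],
])

```text
clock: 12.8
tcp_pos: [0.5442, -0.2254, 0.2644]
orientation: [-3.14, -0.001, 1.73]
force: [0.3, -0.9, -4.1]
width: 0.0508
grasp_force: 24.0
```

Emit:
drive_tool([
  [-0.08,-0.023,0,0,0,0],
  [-0.08,-0.023,0,0,0,0],
  [-0.06,-0.02,0,0,0,0],
  [-0.035,-0.01,0,0,0,0],
  [-0.012,-0.004,0,0,0,0],
  [0,0,0,0,0,0],
  [0,0,0,0,0,0],
])

```text
clock: 13.5
tcp_pos: [0.531, -0.3329, 0.2658]
orientation: [3.141, -0.001, 1.732]
force: [0.9, -0.3, -3.4]
width: 0.0508
grasp_force: 24.0
```

Emit:
drive_tool([
  [0,0,0.03,0,0,0],
  [0,0,0.05,0,0,0],
  [0,0,0.05,0,0,0],
  [0,0,0.045,0,0,0],
  [0,0,0.02,0,0,0],
  [0,0,0,0,0,0],
  [0,0,0,0,0,0],
])

```text
clock: 14.2
tcp_pos: [0.531, -0.3336, 0.1885]
orientation: [3.141, 0.001, 1.731]
force: [0.6, -0.1, -2.6]
width: 0.0504
grasp_force: 24.0
```

Emit:
drive_tool([
  [0,0,0.008,0,0,0],
  [0,0,0.005,0,0,0],
  [0,0,0.003,0,0,0],
  [0,0,0,0,0,0],
])

```text
clock: 14.6
tcp_pos: [0.5309, -0.334, 0.182]
orientation: [3.141, 0.001, 1.731]
force: [0.7, -0.6, -1.5]
width: 0.0504
grasp_force: 24.2
```

Emit:
drive_tool([
  [0,0,0.003,0,0,0],
  [0,0,0,0,0,0],
])

```text
clock: 14.8
tcp_pos: [0.531, -0.3341, 0.1818]
orientation: [3.14, 0.002, 1.731]
force: [0.2, 1.3, 5.5]
width: 0.0503
grasp_force: 24.7
```

Emit:
drive_tool([
  [0,0,0,0,0,0],
  [0,0,0,0,0,0],
  [0,0,0,0,0,0],
  [0,0,0,0,0,0],
  [0,0,0,0,0,0],
], hand=-1)

```text
clock: 15.3
tcp_pos: [0.5307, -0.3339, 0.1799]
orientation: [-3.141, -0.0, 1.731]
force: [-1.1, 1.2, -0.5]
width: 0.0863
grasp_force: 0.0
```

Emit:
drive_tool([
  [0,0,-0.04,0,0,0],
  [0,0,-0.08,0,0,0],
  [0,0,-0.08,0,0,0],
  [0,0,-0.08,0,0,0],
  [0,0,-0.04,0,0,0],
  [0,0,0,0,0,0],
])

```text
clock: 15.9
tcp_pos: [0.5313, -0.3342, 0.3117]
orientation: [3.138, 0.004, 1.731]
force: [-0.2, -0.5, -0.2]
width: 0.0878
grasp_force: 0.0
```

```bash
python3 - <<'E'
from h import *
s=state();print(s['tcp_pos'],s['orientation'],s['width'])
P=pts(grab_frame("scene"))
for a,b in((.03,.08),(.1,.15)):
  print("V",circ(near(P,(.531,-.334),a,b,.045),(.531,-.334),.029)); print("O",circ(near(P,(.412,-.33),a,b,.045),(.412,-.33),.033))
f=grab_frame("top"); np.savez("pics/top2.npz",**f); save("top2.png",cv2.resize(f["pixels"][190:370,230:490],None,fx=3,fy=3,interpolation=cv2.INTER_CUBIC))
T=pts(f); q=near(T,(.651,-.02),.075,.1,.05); r=cv2.minAreaRect((q[:,:2]*1000).astype(np.float32)); print("tape",r,np.median(q[:,2]))
q=near(P,(.651,-.02),.06,.1,.05); print("tape scene top z",np.percentile(q[:,2],[50,95]),len(q)); 
go(.65,-.02,s['tcp_pos'][2],99.1,.05)
E
```

```text
[ 0.53131897 -0.33423766  0.31173123] [3.13750494 0.0040052  1.73078805] 0.08784168428015986
V (array([ 0.5305, -0.3342]), 168)
O (array([ 0.4118, -0.3301]), 328)
V (array([ 0.5303, -0.334 ]), 345)
O (array([ 0.4122, -0.3301]), 412)
tape ((650.247314453125, -21.173107147216797), (32.64339828491211, 67.69820404052734), 9.191327095031738) 0.08745006560344215
tape scene top z [0.07832676 0.08939787] 258
n 7 row [0.1039, 0.0599, -0.0015] total [0.7275, 0.419, -0.0105] rot total [-0.0002, -0.0001, 0.0007]
```

View pics/top2.png

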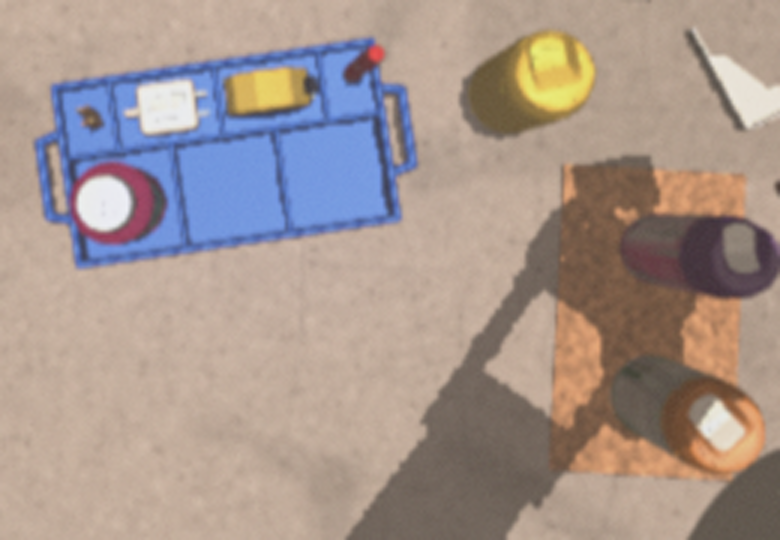

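The top view shows both cans on the mat at (735,255) and (715,425). The tape at (268,92), the charger at (168,105) and the magenta bottle at (110,203) haven't moved. Next is the tape.

Emit:
drive_tool([
  [0.05,0.03,0,0,0,0],
  [0.1,0.058,0,0,0,0],
  [0.11,0.064,0,0,0,0],
  [0.11,0.064,0,0,0,0],
  [0.11,0.064,0,0,0,0],
  [0.11,0.063,0,0,0,0],
  [0.09,0.05,0,0,0,0],
  [0.045,0.025,0,0,0,0],
])

```text
clock: 16.8
tcp_pos: [0.6487, -0.0203, 0.3051]
orientation: [-3.138, -0.002, 1.734]
force: [0.2, 0.4, 0.3]
width: 0.0877
grasp_force: 0.0
```

Emit:
drive_tool([
  [0,0,0.06,0,0,0],
  [0,0,0.06,0,0,0],
  [0,0,0.06,0,0,0],
  [0,0,0.06,0,0,0],
  [0,0,0,0,0,0],
  [0,0,0,0,0,0],
])

```text
clock: 17.4
tcp_pos: [0.6477, -0.0241, 0.2107]
orientation: [-3.138, -0.001, 1.731]
force: [0.2, -0.1, 0.1]
width: 0.0879
grasp_force: 0.0
```

```bash
python3 - <<'E'
from h import *
s=state();print(s['tcp_pos'],s['orientation'])
go(.650,-.021,.077,99.1,.03,o=[np.pi,0,1.7305])
E
```

```text
[ 0.64766859 -0.02408551  0.21067099] [-3.13840118e+00 -8.05913953e-04  1.73075095e+00]
n 5 row [0.0013, 0.0014, 0.0668] total [0.0067, 0.007, 0.3342] rot total [-0.0, -0.0, 0.0006]
```

Emit:
drive_tool([
  [0.007,0.007,0.04,0,0,0],
  [0,0,0.06,0,0,0],
  [0,0,0.06,0,0,0],
  [0,0,0.06,0,0,0],
  [0,0,0.06,0,0,0],
  [0,0,0.045,0,0,0],
  [0,0,0,0,0,0],
  [0,0,0,0,0,0],
])

```text
clock: 18.2
tcp_pos: [0.651, -0.0208, 0.0828]
orientation: [3.141, 0.0, 1.731]
force: [0.6, 0.7, 0.1]
width: 0.0878
grasp_force: 0.0
```

Emit:
drive_tool([
  [0,0,0,0,0,0],
  [0,0,0,0,0,0],
  [0,0,0,0,0,0],
  [0,0,0,0,0,0],
  [0,0,0,0,0,0],
  [0,0,0,0,0,0],
  [0,0,0,0,0,0],
], hand=1)

```text
clock: 18.9
tcp_pos: [0.6507, -0.0209, 0.0822]
orientation: [-3.142, -0.0, 1.731]
force: [0.8, 0.4, -0.9]
width: 0.0354
grasp_force: 0.0
```

Emit:
drive_tool([
  [0,0,-0.02,0,0,0],
  [0,0,-0.04,0,0,0],
  [0,0,-0.06,0,0,0],
  [0,0,-0.08,0,0,0],
  [0,0,-0.08,0,0,0],
  [0,0,-0.08,0,0,0],
  [0,0,-0.08,0,0,0],
  [0,0,-0.04,0,0,0],
])

```text
clock: 19.7
tcp_pos: [0.6511, -0.021, 0.2803]
orientation: [3.135, 0.002, 1.731]
force: [0.4, 0.5, 1.1]
width: 0.0003
grasp_force: 0.0
```

```bash
python3 - <<'E'
from h import *
s=state();print(s['tcp_pos'],s['orientation'],s['width'],s['force'],s['grasp_force'])
f=grab_frame("scene"); save("s3.png",cv2.resize(f["pixels"][130:310,230:430],None,fx=3,fy=3,interpolation=cv2.INTER_CUBIC))
go(.489,.394,s['tcp_pos'][2],96.4,.04)
E
```

```text
[ 0.65110081 -0.02095381  0.28025402] [3.13493174e+00 1.65033505e-03 1.73078309e+00] 0.00028222949615163003 [0.39983472 0.52535943 1.07047785] 0.0
n 12 row [0.0907, -0.0196, 0.0] total [1.0889, -0.2356, 0.0001] rot total [0.006, 0.0013, 0.0307]
```

View pics/s3.png

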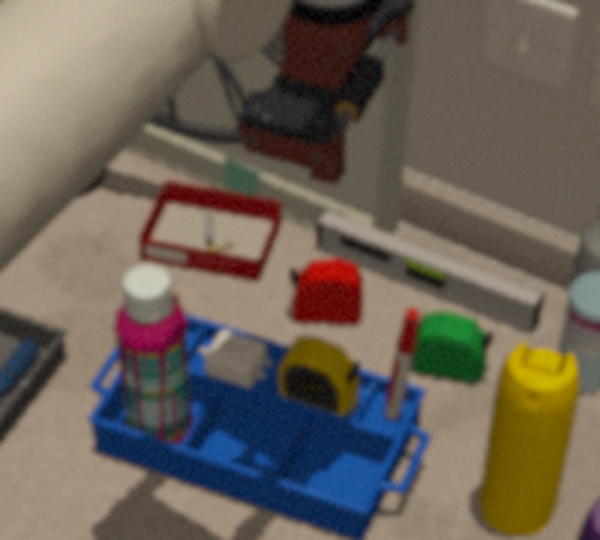

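The fingers hadn't closed when I lifted. The tape is still standing in its pocket at (318,378), so I'll check its place and try again.

Emit:
drive_tool([
  [0,0,0,0,0,0],
  [0,0,0,0,0,0],
  [0,0,0,0,0,0],
  [0,0,0,0,0,0],
  [0,0,0,0,0,0],
  [0,0,0,0,0,0],
], hand=-0.36)

```text
clock: 20.35
tcp_pos: [0.6506, -0.0209, 0.2738]
orientation: [-3.141, -0.0, 1.731]
force: [1.1, -0.9, -0.6]
width: 0.0453
grasp_force: 0.0
```

```bash
python3 - <<'E'
from h import *
s=state();print(s['tcp_pos'],s['orientation'],s['width'])
P0=pts(np.load("pics/scene1.npz")); P=pts(grab_frame("scene"))
for Q in(pts(np.load("pics/scene1.npz")),P):
    q=near(Q,(.650,-.021),.075,.1,.04); print(len(q),np.round(q.mean(0),4),np.round(q.max(0),4))
go(.650,-.021,.078,99.1,.03,o=[np.pi,0,1.7305])
E
```

```text
[ 0.65062607 -0.02091564  0.27376126] [-3.14089666e+00 -1.78192807e-04  1.73076637e+00] 0.045267584907303926
44 [0.6406 0.0037 0.0827] [0.6613 0.0138 0.0904]
252 [ 0.6463 -0.0198  0.0843] [0.6691 0.0132 0.095 ]
n 7 row [0.0, -0.0002, 0.07] total [0.0, -0.0017, 0.4899] rot total [-0.0, -0.0, 0.0006]
```

Emit:
drive_tool([
  [0,0,0.04,0,0,0],
  [0,0,0.08,0,0,0],
  [0,0,0.08,0,0,0],
  [0,0,0.08,0,0,0],
  [0,0,0.04,0,0,0],
  [0,0,0,0,0,0],
  [0,0,0,0,0,0],
])

```text
clock: 21.1
tcp_pos: [0.6511, -0.0209, 0.1476]
orientation: [3.14, 0.0, 1.731]
force: [1.1, 0.3, 0.3]
width: 0.0595
grasp_force: 0.0
```

Emit:
drive_tool([
  [0,0,0.05,0,0,0],
  [0,0,0.05,0,0,0],
  [0,0,0.04,0,0,0],
  [0,0,0.025,0,0,0],
  [0,0,0.01,0,0,0],
  [0,0,0,0,0,0],
  [0,0,0,0,0,0],
])

```text
clock: 21.8
tcp_pos: [0.6512, -0.0209, 0.0774]
orientation: [3.14, 0.0, 1.731]
force: [0.4, -0.2, 0.6]
width: 0.0602
grasp_force: 0.0
```

Emit:
drive_tool([
  [0,0,0,0,0,0],
  [0,0,0,0,0,0],
  [0,0,0,0,0,0],
  [0,0,0,0,0,0],
  [0,0,0,0,0,0],
  [0,0,0,0,0,0],
  [0,0,0,0,0,0],
], hand=1)

```text
clock: 22.5
tcp_pos: [0.6518, -0.0207, 0.0784]
orientation: [3.138, 0.0, 1.731]
force: [0.2, 0.9, 10.4]
width: 0.0075
grasp_force: 17.6
```

```bash
python3 - <<'E'
from h import *
f=grab_frame("scene"); save("s4.png",cv2.resize(f["pixels"][190:310,250:410],None,fx=4.5,fy=4.5,interpolation=cv2.INTER_CUBIC))
s=state();print(s['tcp_pos'],s['width'],s['force'],s['ft_torque'],s['grasp_force'])
E
```

```text
[ 0.65196854 -0.02068711  0.07890975] 0.003917629134542538 [0.53497836 1.62057969 9.92140195] [0.18568013 0.17840537 0.13842511] 24.96051901836836
```

View pics/s4.png

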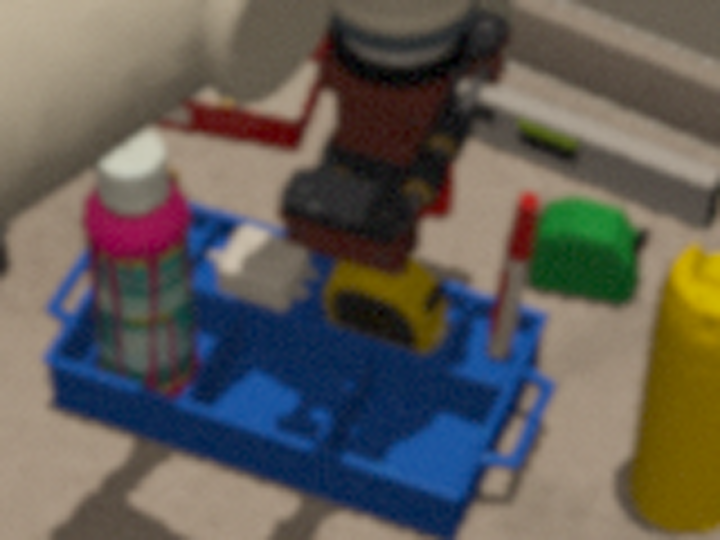

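The fingers at (370,240) are closing on the very top of the tape at (385,300), so the tips are higher than the text implies. I'll open, rise a little and measure the real height of the fingertips.

Emit:
drive_tool([
  [0,0,0,0,0,0],
  [0,0,0,0,0,0],
  [0,0,0,0,0,0],
  [0,0,0,0,0,0],
  [0,0,0,0,0,0],
  [0,0,0,0,0,0],
  [0,0,0,0,0,0],
], hand=-0.36)

```text
clock: 23.25
tcp_pos: [0.6511, -0.0207, 0.078]
orientation: [3.14, 0.0, 1.731]
force: [-0.2, -0.1, 3.1]
width: 0.0563
grasp_force: 0.9
```

Emit:
drive_tool([
  [0,0,-0.06,0,0,0],
  [0,0,-0.08,0,0,0],
  [0,0,-0.08,0,0,0],
  [0,0,-0.06,0,0,0],
  [0,0,0,0,0,0],
  [0,0,0,0,0,0],
])

```text
clock: 23.85
tcp_pos: [0.6508, -0.021, 0.1877]
orientation: [3.142, 0.0, 1.731]
force: [-0.3, -0.1, -0.4]
width: 0.0598
grasp_force: 0.0
```

```bash
python3 - <<'E'
from h import *
f=grab_frame("scene"); s=state(); print(s['tcp_pos'],s['width']); P=pts(f)
q=near(P,(.651,-.021),.1,.4,.09); print("gripper low z",np.round(np.percentile(q[:,2],[0,1,3,10]),3))
lo=q[q[:,2]<np.percentile(q[:,2],4)]; print(np.round(lo.mean(0),3))
for a,b in((.075,.1),):
    t=near(P,(.650,-.021),a,b,.045); print("tape",len(t),np.round(t.mean(0),4),np.round(t.max(0),4))
save("s5.png",cv2.resize(f["pixels"][150:300,260:400],None,fx=4,fy=4,interpolation=cv2.INTER_CUBIC))
E
```

```text
[ 0.65028693 -0.02093071  0.1863136 ] 0.05942044257500407
gripper low z [0.1   0.112 0.138 0.228]
[ 0.664 -0.091  0.124]
tape 197 [ 0.619  -0.0246  0.0841] [0.6399 0.013  0.0956]
```

View pics/s5.png

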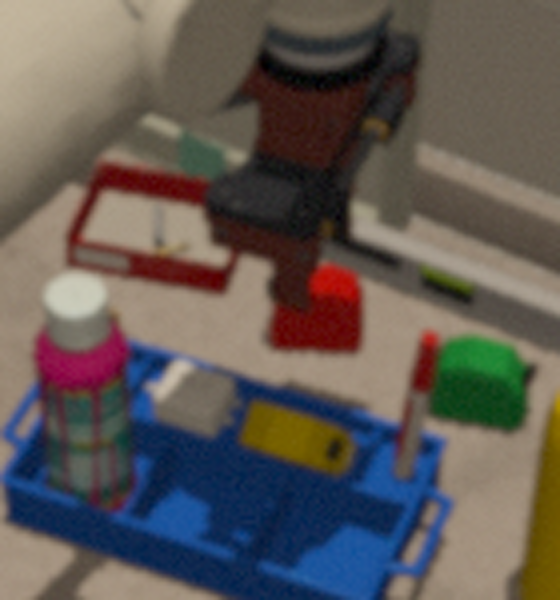

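The tape at (298,438) now looks tilted toward the robot. I'll measure its tilt and the height of the fingertips.

```bash
python3 - <<'E'
from h import *
f=grab_frame("scene"); P=pts(f); h=cv2.cvtColor(f["pixels"],cv2.COLOR_RGB2HSV)
# fingertips: crop pixel area
for r0,r1 in((205,215),(215,222),(222,228),(228,234)):
    q=P[r0:r1,326:345].reshape(-1,3); q=q[np.hypot(q[:,0]-.65,q[:,1]+.02)<.07]; 
    if len(q): print(r0,len(q),np.round(q.min(0),3),np.round(q.max(0),3))
k=cv2.inRange(h,(18,90,50),(38,255,255))>0; b=np.zeros_like(k); b[245:275,315:355]=1; k&=b
q=P[k]; print("tape pts",len(q),np.round(q.min(0),3),np.round(q.max(0),3))
for nm,Q in(("scene",q),("top",None)):
    if Q is None:
        g=grab_frame("top"); T=pts(g); hh=cv2.cvtColor(g["pixels"],cv2.COLOR_RGB2HSV); kk=cv2.inRange(hh,(18,90,50),(38,255,255))>0
        bb=np.zeros_like(kk); bb[200:245,295:345]=1; Q=T[kk&bb]; print("top pts",len(Q)); 
        if len(Q)<30: break
        r=cv2.minAreaRect((Q[:,:2]*1000).astype(np.float32)); print(r)
    c=Q.mean(0); w,v=np.linalg.eigh(np.cov((Q-c).T)); print(nm,np.round(c,3),"sd",np.round(np.sqrt(w),4),"normal",np.round(v[:,0],2),"long",np.round(v[:,2],2))
    L=R.from_euler("z",9.1,degrees=True).inv().apply(Q-[.6036,.015,0])*1000
    for x in range(-20,75,8):
        z=L[(L[:,0]>=x)&(L[:,0]<x+8)]
        if len(z)>4: print("  x",x,len(z),np.round(z.mean(0),0),np.round(np.percentile(z[:,2],[5,95]),0))
E
```

```text
205 26 [ 0.594 -0.063  0.203] [ 0.678 -0.021  0.302]
215 45 [ 0.607 -0.039  0.215] [ 0.623 -0.013  0.239]
222 55 [ 0.607 -0.039  0.2  ] [ 0.622 -0.013  0.222]
228 3 [ 0.608 -0.038  0.201] [ 0.613 -0.035  0.205]
tape pts 306 [-0.146 -0.481  0.039] [0.655 0.008 1.121]
scene [ 0.614 -0.032  0.084] sd [0.0086 0.0196 0.1111] normal [-0.78 -0.1  -0.62] long [-0.56 -0.32  0.76]
  x -12 32 [ -6. -35.  76.] [72. 81.]
  x -4 86 [  0. -40.  78.] [67. 87.]
  x 4 94 [  8. -45.  81.] [63. 92.]
  x 12 56 [ 16. -45.  83.] [56. 92.]
  x 20 22 [ 24. -69.  60.] [42. 83.]
  x 28 11 [ 32. -72.  52.] [44. 66.]
top pts 0
```

```bash
python3 - <<'E'
from h import *
f=grab_frame("scene"); P=pts(f); h=cv2.cvtColor(f["pixels"],cv2.COLOR_RGB2HSV)
k=cv2.inRange(h,(18,90,50),(38,255,255))>0; b=np.zeros_like(k); b[245:275,315:355]=1; k&=b&(P[...,2]>.05)&(P[...,2]<.12)&(np.hypot(P[...,0]-.62,P[...,1]+.025)<.06)
L=R.from_euler("z",9.1,degrees=True).inv().apply(P[k]-[.6036,.015,0])*1000
print(len(L)); c=np.median(L,0); A=np.c_[L[:,:2],np.ones(len(L))]
s=least_squares(lambda a:A@a-L[:,2],[0,0,80],loss="soft_l1",f_scale=2); print("z=",np.round(s.x,3),"deg",np.degrees(np.arctan(s.x[:2])),"res",np.std(s.fun))
for y in(-60,-50,-40,-30,-20,-10):
    m=np.abs(L[:,1]-y)<5; o=L[m][np.argsort(L[m][:,0])]
    if len(o)>9: print(y,[(round(np.median(o[i:i+5,0])),round(np.median(o[i:i+5,2]))) for i in range(0,len(o)-4,5)])
E
```

```text
289
z= [ 0.273  0.21  86.905] deg [15.29315451 11.87927118] res 8.074955998955478
-60 [(-2, 72), (1, 69), (2, 77), (5, 72), (6, 69), (8, 77), (10, 74), (12, 79), (15, 87), (17, 79), (21, 82)]
-50 [(-6, 77), (-4, 75), (-1, 75), (2, 79), (4, 85), (6, 83), (9, 85), (12, 86), (13, 90)]
-40 [(-6, 74), (-4, 76), (-2, 78), (2, 80), (5, 81), (6, 85), (8, 89), (13, 90)]
-30 [(-7, 77), (-4, 78), (-3, 81), (0, 82), (3, 83), (5, 84), (8, 88), (11, 92), (14, 89)]
-20 [(-5, 74), (-4, 75), (1, 79), (3, 80), (8, 83), (10, 85), (11, 90), (16, 85)]
-10 [(-1, 73), (8, 78)]
```

The fingertips end about 14 mm above the reported TCP height, which is why the grasp caught only the tape's top edge. The tape leans about 40° forward on the pocket rim. I'll tilt the tool to match it, slightly less, grasp along its faces and then right it in the air. First I'll tilt at this height and measure the tips.

Emit:
drive_tool([
  [0,0,0,-0.073,0,0],
  [0,0,0,-0.073,0,0],
  [0,0,0,-0.073,0,0],
  [0,0,0,-0.073,0,0],
  [0,0,0,-0.073,0,0],
  [0,0,0,0,0,0],
  [0,0,0,0,0,0],
])

```text
clock: 24.75
tcp_pos: [0.65, -0.0211, 0.1874]
orientation: [2.571, -0.0, 1.73]
force: [0.5, 0.5, 0.6]
width: 0.0598
grasp_force: 0.0
```

```bash
python3 - <<'E'
from h import *
f=grab_frame("scene"); P=pts(f); s=state(); print(s['tcp_pos'],s['orientation'],s['width'])
T=R.from_euler("xyz",s['orientation']); print(np.round(T.as_matrix(),3).tolist())
q=P.reshape(-1,3); t=T.inv().apply(q-s['tcp_pos'])*1000   # points in tool frame, mm
m=(np.abs(t[:,0])<25)&(np.abs(t[:,1])<75)&(t[:,2]>-120)&(t[:,2]<60)&(q[:,2]>.11)
t=t[m]; print(len(t)); 
for z in range(-120,60,10):
    k=(t[:,2]>=z)&(t[:,2]<z+10)
    if k.sum()>3: print(z,k.sum(),np.round(np.percentile(t[k],[2,98],axis=0)).tolist())
save("s6.png",cv2.resize(f["pixels"][150:300,240:400],None,fx=4,fy=4,interpolation=cv2.INTER_CUBIC))
E
```

```text
[ 0.65124314 -0.02106753  0.18922524] [2.56909749e+00 3.47357298e-04 1.73056962e+00] 0.059650358690841426
[[-0.159, 0.83, 0.535], [0.987, 0.134, 0.086], [-0.0, 0.542, -0.841]]
205
-120 146 [[-25.0, -60.0, -120.0], [17.0, 50.0, -110.0]]
-110 37 [[-25.0, -32.0, -110.0], [-18.0, 60.0, -103.0]]
-40 5 [[-11.0, 26.0, -37.0], [2.0, 34.0, -32.0]]
-30 5 [[-10.0, 25.0, -29.0], [4.0, 29.0, -21.0]]
-20 5 [[-10.0, 26.0, -19.0], [-5.0, 33.0, -11.0]]
```

View pics/s6.png

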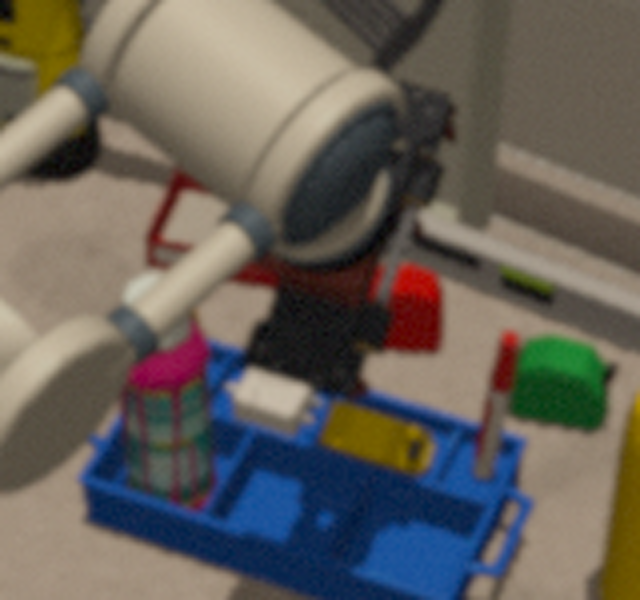

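The tilted view shows the leaning tape at (375,437) and the rear finger tip at (360,385). The tips also sit about 13 mm behind the reported TCP along the tool axis. Before descending I'll check the arm's clearance over the magenta bottle and work out the moves.

```bash
python3 - <<'E'
from h import *
P=pts(grab_frame("scene")); q=P.reshape(-1,3); M=np.array([.5627,.0935])
a=q[(q[:,2]>.2)&(q[:,0]<.68)&(q[:,0]>.2)&(np.abs(q[:,1])<.3)]
r=np.hypot(*(a[:,:2]-M).T); 
for R0 in(.03,.05,.08,.12): 
    m=r<R0; print(R0,m.sum(),a[m][:,2].min() if m.any() else None)
print("lowest arm pts",np.round(a[np.argsort(a[:,2])[:200:40]],3).tolist())
s=state();o=s['orientation'];pre=[.589,-.029,.135];tg=[.637,-.0211,.0594]
go(*pre,step=.03); go(*tg,pos=pre,step=.02)
E
```

```text
0.03 0 None
0.05 0 None
0.08 0 None
0.12 90 0.2522977318173675
lowest arm pts [[0.665, -0.026, 0.219], [0.517, -0.074, 0.247], [0.572, -0.067, 0.255], [0.543, -0.035, 0.256], [0.515, -0.076, 0.257]]
n 3 row [0.0018, -0.0693, 0.0099] total [0.0055, -0.208, 0.0297] rot total [0.0, 0.0, 0.0]
n 5 row [0.0001, -0.0001, 0.0449] total [0.0005, -0.0005, 0.2247] rot total [0.0, 0.0, 0.0]
```

```bash
python3 - <<'E'
from h import *
P=pts(grab_frame("top")); q=P.reshape(-1,3)
a=q[(q[:,2]>.2)&(q[:,2]<.9)&(q[:,0]>.3)&(q[:,0]<.75)&(np.abs(q[:,1])<.3)]
for x in np.arange(.3,.75,.04):
    m=(a[:,0]>x)&(a[:,0]<x+.04)
    if m.sum()>5: print(round(x,2),"y",np.round(np.percentile(a[m,1],[1,99]),3),"z",np.round(np.percentile(a[m,2],[1,50,99]),3))
E
```

```text
0.3 y [-0.088  0.04 ] z [0.432 0.482 0.524]
0.34 y [-0.095  0.03 ] z [0.473 0.494 0.504]
0.38 y [-0.107  0.02 ] z [0.48  0.505 0.521]
0.42 y [-0.116  0.016] z [0.506 0.532 0.551]
0.46 y [-0.118  0.015] z [0.471 0.529 0.551]
0.5 y [-0.079 -0.001] z [0.387 0.458 0.53 ]
0.54 y [-0.074 -0.002] z [0.279 0.396 0.433]
0.58 y [-0.059  0.004] z [0.201 0.315 0.367]
0.62 y [-0.057  0.01 ] z [0.309 0.344 0.354]
0.66 y [-0.051  0.01 ] z [0.313 0.319 0.34 ]
```

Nothing reaches the magenta bottle, which starts at y 0.064. I'll go to the approach point, then slide down the tool axis.

Emit:
drive_tool([
  [0.002,-0.05,0.008,0,0,0],
  [0.002,-0.06,0.008,0,0,0],
  [0.001,-0.06,0.008,0,0,0],
  [0,-0.038,0.006,0,0,0],
  [0,0,0,0,0,0],
  [0,0,0,0,0,0],
])

```text
clock: 25.5
tcp_pos: [0.5891, -0.0291, 0.1347]
orientation: [2.567, 0.0, 1.731]
force: [0.1, -0.1, 0.3]
width: 0.0597
grasp_force: 0.0
```

```bash
python3 - <<'E'
from h import *
f=grab_frame("scene"); P=pts(f); s=state(); print(s['tcp_pos'],s['orientation'])
go(.637,-.0211,.0594,step=.02)
save("s7.png",cv2.resize(f["pixels"][170:290,250:410],None,fx=4.5,fy=4.5,interpolation=cv2.INTER_CUBIC))
E
```

```text
[ 0.58926758 -0.02908619  0.13498351] [2.56649126e+00 7.14150205e-04 1.73095717e+00]
n 5 row [0.0002, -0.0003, 0.0449] total [0.0008, -0.0013, 0.2244] rot total [0.0, 0.0, 0.0]
```

View pics/s7.png

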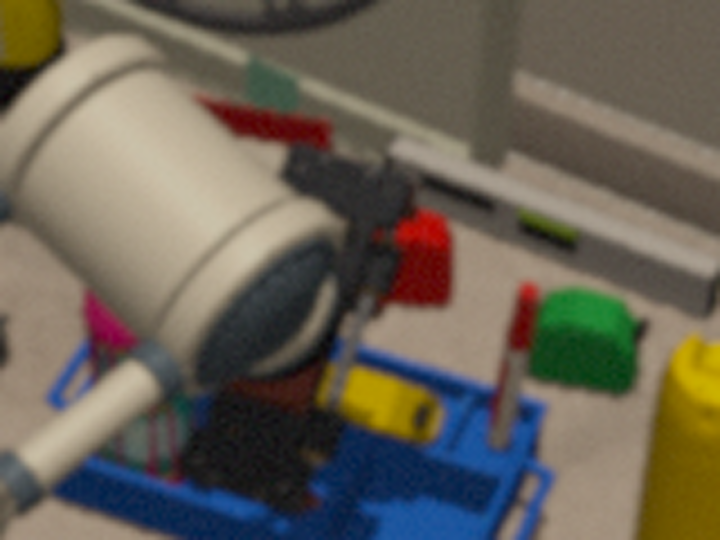

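The view shows the tape at (385,403) and the rear finger at (345,375) just above and behind its top edge. I'll slide down in two stages.

Emit:
drive_tool([
  [0,0,0.03,0,0,0],
  [0,0,0.035,0,0,0],
  [0,0,0.035,0,0,0],
  [0,0,0.03,0,0,0],
  [0,0,0,0,0,0],
])

```text
clock: 26.05
tcp_pos: [0.615, -0.024, 0.0856]
orientation: [2.573, -0.002, 1.731]
force: [0.0, -0.3, -1.1]
width: 0.0597
grasp_force: 0.0
```

Emit:
drive_tool([
  [0,0,0.02,0,0,0],
  [0,0,0.02,0,0,0],
  [0,0,0.02,0,0,0],
  [0,0,0.02,0,0,0],
  [0,0,0.014,0,0,0],
  [0,0,0,0,0,0],
])

```text
clock: 26.65
tcp_pos: [0.6356, -0.0212, 0.0564]
orientation: [2.57, -0.001, 1.731]
force: [-0.4, 0.5, -0.3]
width: 0.0601
grasp_force: 0.0
```

```bash
python3 - <<'E'
from h import *
f=grab_frame("scene"); P=pts(f); s=state(); print(s['tcp_pos'],s['orientation'],s['force'])
h=cv2.cvtColor(f["pixels"],cv2.COLOR_RGB2HSV)
k=cv2.inRange(h,(18,90,50),(38,255,255))>0; k&=(P[...,2]>.05)&(P[...,2]<.12)&(np.hypot(P[...,0]-.62,P[...,1]+.025)<.06)
T=R.from_euler("xyz",s['orientation']); t=T.inv().apply(P[k]-s['tcp_pos'])*1000; print("tape pts in tool",k.sum(),np.round(np.percentile(t,[3,50,97],axis=0)).tolist())
E
```

```text
[ 0.63567746 -0.02118018  0.05711869] [ 2.56916284e+00 -3.48126987e-04  1.73090422e+00] [-0.03072629  0.23021565 -0.43458715]
tape pts in tool 132 [[-32.0, -18.0, -37.0], [-20.0, -4.0, -25.0], [-1.0, 10.0, 5.0]]
```

Emit:
drive_tool([
  [0,0,0,0,0,0],
  [0,0,0,0,0,0],
  [0,0,0,0,0,0],
  [0,0,0,0,0,0],
  [0,0,0,0,0,0],
  [0,0,0,0,0,0],
  [0,0,0,0,0,0],
  [0,0,0,0,0,0],
], hand=1, newtons=30)

```text
clock: 27.5
tcp_pos: [0.636, -0.0214, 0.058]
orientation: [2.568, 0.0, 1.731]
force: [-0.3, -0.1, 1.0]
width: 0.0296
grasp_force: 29.9
```

It's gripped at 30 mm. I'll draw it out along the tool axis, then lift.

Emit:
drive_tool([
  [0,0,-0.02,0,0,0],
  [0,0,-0.035,0,0,0],
  [0,0,-0.04,0,0,0],
  [0,0,-0.04,0,0,0],
  [0,0,-0.04,0,0,0],
  [0,0,-0.04,0,0,0],
  [0,0,-0.02,0,0,0],
  [0,0,0,0,0,0],
])

```text
clock: 28.3
tcp_pos: [0.5854, -0.0297, 0.1379]
orientation: [2.567, 0.001, 1.731]
force: [0.3, 0.1, -2.0]
width: 0.0301
grasp_force: 29.8
```

```bash
python3 - <<'E'
from h import *
f=grab_frame("scene"); s=state(); print(s['tcp_pos'],s['width'],s['grasp_force'],s['force'])
go(.60,-.03,.26,99.1,step=.02)
save("s8.png",cv2.resize(f["pixels"][150:310,230:430],None,fx=3.6,fy=3.6,interpolation=cv2.INTER_CUBIC))
E
```

```text
[ 0.58531546 -0.02952443  0.13674801] 0.029730226227565337 29.83966728206724 [-0.40287836 -0.59049237 -2.11784914]
n 7 row [-0.001, 0.0282, -0.0342] total [-0.0071, 0.1975, -0.2393] rot total [0.3651, -0.0001, 0.0007]
```

View pics/s8.png

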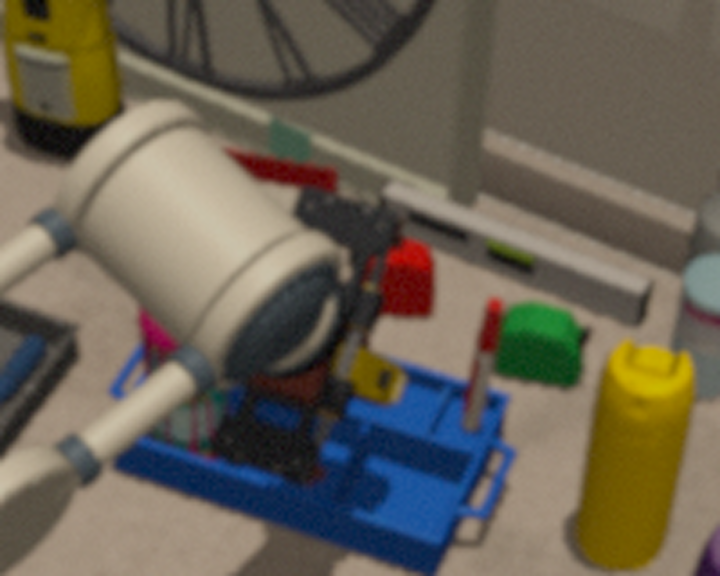

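The tape is held clear at (378,378). I'll lift it and turn the tool back to vertical.

Emit:
drive_tool([
  [0,0.015,-0.02,0,0,0],
  [0,0.028,-0.034,0,0,0],
  [0,0.028,-0.034,0,0,0],
  [0,0.028,-0.034,0,0,0],
  [0,0.028,-0.034,0,0,0],
  [0,0.028,-0.034,0,0,0],
  [0,0.028,-0.034,0,0,0],
  [-0.007,0.015,-0.015,0,0,0],
])

```text
clock: 29.15
tcp_pos: [0.6011, -0.0296, 0.2619]
orientation: [2.567, 0.0, 1.731]
force: [0.0, 0.1, -2.2]
width: 0.03
grasp_force: 29.8
```

Emit:
drive_tool([
  [0,0,0,0.045,0,0],
  [0,0,0,0.06,0,0],
  [0,0,0,0.06,0,0],
  [0,0,0,0.06,0,0],
  [0,0,0,0.06,0,0],
  [0,0,0,0.05,0,0],
  [0,0,0,0.03,0,0],
  [0,0,0,0,0,0],
])

```text
clock: 29.95
tcp_pos: [0.6016, -0.0296, 0.2576]
orientation: [-3.138, -0.001, 1.731]
force: [0.4, -0.1, -2.0]
width: 0.0298
grasp_force: 29.8
```

```bash
python3 - <<'E'
from h import *
f=grab_frame("scene"); P=pts(f); s=state(); print(s['tcp_pos'],s['orientation'],s['width'],s['grasp_force'],s['force'])
h=cv2.cvtColor(f["pixels"],cv2.COLOR_RGB2HSV)
k=cv2.inRange(h,(16,70,40),(40,255,255))>0; k&=(P[...,2]>.12)&(P[...,2]<.4)&(np.hypot(P[...,0]-.6,P[...,1]+.03)<.07)
T=R.from_euler("xyz",s['orientation']); t=T.inv().apply(P[k]-s['tcp_pos'])*1000; print("tape in tool",k.sum(),np.round(np.percentile(t,[3,50,97],axis=0)).tolist(),"z world",np.percentile(P[k][:,2],[2,98]))
v,u=np.nonzero(k); print(u.min(),u.max(),v.min(),v.max())
go(.489,.394,s['tcp_pos'][2],96.4,.04,o=[np.pi,0,1.7305])
u0,v0=int(u.mean())-80,int(v.mean())-60; save("s9.png",cv2.resize(f["pixels"][v0:v0+120,u0:u0+160],None,fx=4,fy=4,interpolation=cv2.INTER_CUBIC))
E
```

```text
[ 0.60127361 -0.02970048  0.25823315] [-3.14015502e+00 -8.24294491e-04  1.73126118e+00] 0.02974922261156083 29.845956545323133 [-0.70606666 -0.34109341 -2.51087115]
tape in tool 406 [[-32.0, -43.0, -113.0], [-20.0, -11.0, -18.0], [32.0, 16.0, 23.0]] z world [0.23477451 0.37183458]
314 349 173 228
n 11 row [0.0991, -0.0099, -0.0] total [1.0904, -0.1087, -0.0] rot total [-0.0, -0.0, 0.0306]
```

View pics/s9.png

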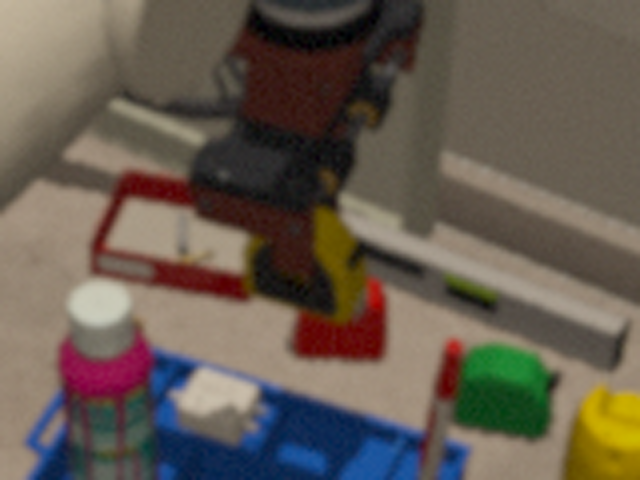

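The tape is held upright at (310,270), with its underside about 24 mm below the TCP. Now to the tray, with a little more height over the magenta bottle.

Emit:
drive_tool([
  [0,0,-0.04,0,0,0],
  [0.03,0,-0.05,0,0,0],
  [0.06,-0.006,-0.02,0,0,0],
  [0.1,-0.01,0,0,0,0],
  [0.1,-0.01,0,0,0,0],
  [0.1,-0.01,0,0,0,0],
  [0.1,-0.01,0,0,0,0],
  [0.1,-0.01,0,0,0,0],
])

```text
clock: 30.8
tcp_pos: [0.5399, 0.2007, 0.3044]
orientation: [3.139, -0.001, 1.73]
force: [1.1, -0.4, -1.7]
width: 0.0298
grasp_force: 29.8
```

Emit:
drive_tool([
  [0.1,-0.01,0,0,0,0],
  [0.1,-0.01,0,0,0,0],
  [0.1,-0.01,0,0,0,0],
  [0.1,-0.01,0,0,0,0],
  [0.06,-0.006,0,0,0,0.01],
  [0.03,-0.007,0,0,0,0.01],
  [0.01,0,0,0,0,0.01],
  [0,0,0,0,0,0],
])

```text
clock: 31.6
tcp_pos: [0.4881, 0.3937, 0.3041]
orientation: [3.141, -0.0, 1.684]
force: [0.2, -0.3, -3.3]
width: 0.0301
grasp_force: 29.8
```

```bash
python3 - <<'E'
from h import *
s=state(); print(s['tcp_pos'],s['orientation'],s['width'],s['grasp_force'],s['force'])
go(.489,.394,.028,96.4,.04)
P=pts(grab_frame("scene")); t=P.reshape(-1,3)-s['tcp_pos']; m=(np.abs(t[:,:2]).max(1)<.035)&(t[:,2]>-.06)&(t[:,2]<.1); print("lowest tape rel",np.percentile(t[m][:,2],[0,1,3]))
E
```

```text
[0.48811281 0.39369996 0.30410066] [ 3.14084780e+00 -4.78491042e-04  1.68375513e+00] 0.030145404013500916 29.845491419546306 [ 0.17236131 -0.31546078 -3.31439007]
n 7 row [0.0, 0.0003, 0.0986] total [0.0002, 0.0018, 0.6903] rot total [0.0005, -0.0003, 0.0008]
lowest tape rel [-0.02890796 -0.02486479 -0.02155505]
```

Emit:
drive_tool([
  [0,0,0.06,0,0,0],
  [0,0,0.1,0,0,0],
  [0,0,0.11,0,0,0],
  [0,0,0.11,0,0,0],
  [0,0,0.1,0,0,0],
  [0,0,0.08,0,0,0],
  [0,0,0.06,0,0,0],
  [0,0,0.03,0,0,0],
])

```text
clock: 32.45
tcp_pos: [0.4876, 0.3916, 0.041]
orientation: [-3.138, 0.002, 1.682]
force: [-0.8, -0.7, -2.5]
width: 0.0295
grasp_force: 29.8
```

Emit:
drive_tool([
  [0,0,0.01,0,0,0],
  [0,0,0.005,0,0,0],
  [0,0,0,0,0,0],
  [0,0,0,0,0,0],
])

```text
clock: 32.85
tcp_pos: [0.4891, 0.3942, 0.0398]
orientation: [3.139, -0.001, 1.684]
force: [-0.6, 0.8, -2.7]
width: 0.0296
grasp_force: 29.8
```

Emit:
drive_tool([
  [0,0,0.008,0,0,0],
  [0,0,0.008,0,0,0],
  [0,0,0.005,0,0,0],
  [0,0,0,0,0,0],
  [0,0,0,0,0,0],
])

```text
clock: 33.35
tcp_pos: [0.4881, 0.3937, 0.0294]
orientation: [-3.141, 0.0, 1.684]
force: [0.2, -0.6, -1.3]
width: 0.03
grasp_force: 29.8
```

Emit:
drive_tool([
  [0,0,0.004,0,0,0],
  [0,0,0,0,0,0],
])

```text
clock: 33.55
tcp_pos: [0.4884, 0.3938, 0.0287]
orientation: [3.141, -0.0, 1.684]
force: [-1.4, -0.8, 2.2]
width: 0.0294
grasp_force: 29.8
```

Emit:
drive_tool([
  [0,0,0.003,0,0,0],
  [0,0,0,0,0,0],
])

```text
clock: 33.75
tcp_pos: [0.4885, 0.3938, 0.0286]
orientation: [3.14, -0.0, 1.684]
force: [-3.4, -3.4, 6.9]
width: 0.0297
grasp_force: 29.8
```

Emit:
drive_tool([
  [0,0,0,0,0,0],
  [0,0,0,0,0,0],
  [0,0,0,0,0,0],
  [0,0,0,0,0,0],
  [0,0,0,0,0,0],
  [0,0,0,0,0,0],
  [0,0,0,0,0,0],
], hand=-1)

```text
clock: 34.45
tcp_pos: [0.4882, 0.3937, 0.0267]
orientation: [-3.142, 0.0, 1.684]
force: [0.9, 1.0, 0.5]
width: 0.0822
grasp_force: 0.0
```

Emit:
drive_tool([
  [0,0,-0.04,0,0,0],
  [0,0,-0.1,0,0,0],
  [0,0,-0.11,0,0,0],
  [0,0,-0.11,0,0,0],
  [0,0,-0.11,0,0,0],
  [0,0,-0.11,0,0,0],
  [0,0,-0.1,0,0,0],
  [0,0,0,0,0,0],
])

```text
clock: 35.25
tcp_pos: [0.4889, 0.3942, 0.3085]
orientation: [3.13, -0.007, 1.684]
force: [-0.2, 0.1, 1.3]
width: 0.0879
grasp_force: 0.0
```

```bash
python3 - <<'E'
from h import *
f=grab_frame("scene"); P=pts(f); s=state(); print(s['tcp_pos'],s['orientation'],s['width'])
h=cv2.cvtColor(f["pixels"],cv2.COLOR_RGB2HSV)
k=cv2.inRange(h,(16,70,40),(40,255,255))>0; k&=(P[...,2]>.005)&(P[...,2]<.12)&(np.hypot(P[...,0]-.489,P[...,1]-.394)<.07)
q=P[k]; print(k.sum(),np.round(np.percentile(q,[2,50,98],axis=0),3).tolist())
u=q[q[:,2]>.055]; A=np.c_[u[:,:2]-u[:,:2].mean(0),np.ones(len(u))]; print("top",len(u),u.mean(0),"slopes",np.linalg.lstsq(A,u[:,2],rcond=None)[0])
go(.531,-.334,.33,99.1,.05)
save("s10.png",np.hstack([cv2.resize(f["pixels"][190:310,130:270],None,fx=4,fy=4,interpolation=cv2.INTER_CUBIC)]))
E
```

```text
[0.48877342 0.3941764  0.30459353] [ 3.13380898 -0.00439295  1.68373005] 0.08767031763510354
379 [[0.468, 0.36, 0.007], [0.482, 0.379, 0.051], [0.502, 0.424, 0.064]]
top 146 [0.48440252 0.39433183 0.05962459] slopes [0.0410826  0.03458157 0.05962459]
n 15 row [-0.1214, -0.0066, -0.0048] total [-1.8204, -0.0997, -0.0723] rot total [0.005, -0.0027, -0.0292]
```

View pics/s10.png

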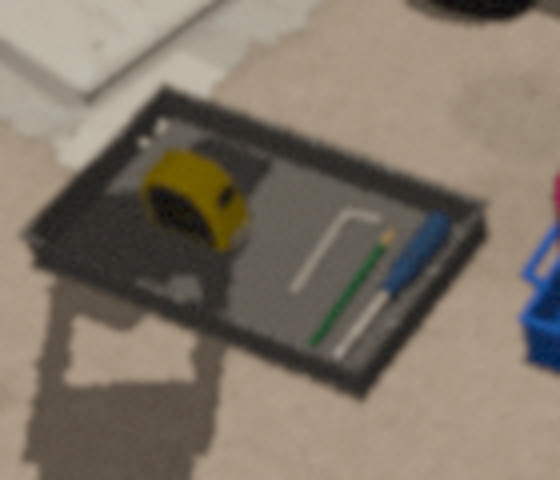

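The tape measure stands upright in the free end of the tray at (195,200). Back to the mat for the violet can.

Emit:
drive_tool([
  [-0.06,-0.003,0,0,0,-0.01],
  [-0.12,-0.006,0,0,0,-0.01],
  [-0.12,-0.006,0,0,0,-0.01],
  [-0.12,-0.01,0,0,0,0],
  [-0.12,-0.01,0,0,0,0],
  [-0.12,-0.01,0,0,0,0],
  [-0.12,-0.01,0,0,0,0],
  [-0.12,-0.01,0,0,0,0],
])

```text
clock: 36.1
tcp_pos: [0.5158, 0.032, 0.2976]
orientation: [-3.14, -0.0, 1.731]
force: [1.3, -0.5, 0.1]
width: 0.0878
grasp_force: 0.0
```

Emit:
drive_tool([
  [-0.12,-0.01,0,0,0,0],
  [-0.12,-0.01,0,0,0,0],
  [-0.12,-0.01,0,0,0,0],
  [-0.12,-0.01,0,0,0,0],
  [-0.12,-0.01,0,0,0,0],
  [-0.12,-0.01,0,0,0,0],
  [-0.12,-0.01,0,0,0,0],
  [-0.08,0,0,0,0,0],
])

```text
clock: 36.9
tcp_pos: [0.5464, -0.3369, 0.2967]
orientation: [-3.139, -0.002, 1.728]
force: [0.4, 2.2, -0.2]
width: 0.088
grasp_force: 0.0
```

```bash
python3 - <<'E'
from h import *
s=state(); print(s['tcp_pos'],s['orientation'])
go(.5305,-.334,.145,99.1,.03,o=[np.pi,0,s['orientation'][2]])
E
```

```text
[ 0.54639964 -0.33689979  0.2967224 ] [-3.13901433e+00 -1.64932865e-03  1.72832653e+00]
n 6 row [0.0022, -0.0064, 0.0632] total [0.0134, -0.0381, 0.3793] rot total [0.0, 0.0, -0.0008]
```

Emit:
drive_tool([
  [0.013,-0.038,0,0,0,0],
  [0,0,0,0,0,0],
  [0,0,0,0,0,0],
])

```text
clock: 37.2
tcp_pos: [0.5316, -0.3308, 0.2987]
orientation: [-3.142, -0.0, 1.731]
force: [0.0, -0.0, -0.7]
width: 0.0876
grasp_force: 0.0
```

```bash
python3 - <<'E'
from h import *
s=state(); print(s['tcp_pos'],s['orientation'])
go(.5305,-.334,.145,99.1,.03,o=[np.pi,0,s['orientation'][2]])
P=pts(grab_frame("scene"))
for a,b in((.03,.08),(.1,.15)): print("V",circ(near(P,(.531,-.334),a,b,.045),(.531,-.334),.029))
E
```

```text
[ 0.53156893 -0.33079286  0.29867322] [-3.14158836e+00 -3.86732345e-04  1.73078109e+00]
n 6 row [-0.0012, -0.0007, 0.064] total [-0.0075, -0.0039, 0.3842] rot total [0.0, -0.0, 0.0007]
V (array([ 0.5305, -0.334 ]), 170)
V (array([ 0.5304, -0.3341]), 338)
```

Emit:
drive_tool([
  [-0.008,-0.004,0.04,0,0,0],
  [0,0,0.06,0,0,0],
  [0,0,0.07,0,0,0],
  [0,0,0.07,0,0,0],
  [0,0,0.07,0,0,0],
  [0,0,0.05,0,0,0],
  [0,0,0.024,0,0,0],
  [0,0,0,0,0,0],
])

```text
clock: 38.05
tcp_pos: [0.5305, -0.3335, 0.1441]
orientation: [-3.14, -0.001, 1.732]
force: [-1.7, 0.6, 0.1]
width: 0.0876
grasp_force: 0.0
```

Emit:
drive_tool([
  [0,0,0,0,0,0],
  [0,0,0,0,0,0],
  [0,0,0,0,0,0],
  [0,0,0,0,0,0],
  [0,0,0,0,0,0],
  [0,0,0,0,0,0],
  [0,0,0,0,0,0],
], hand=1, newtons=25)

```text
clock: 38.75
tcp_pos: [0.531, -0.3348, 0.1461]
orientation: [3.14, 0.001, 1.731]
force: [1.1, 0.0, 5.0]
width: 0.0562
grasp_force: 25.0
```

Emit:
drive_tool([
  [0,0,-0.02,0,0,0],
  [0,0,-0.04,0,0,0],
  [0,0,-0.05,0,0,0],
  [0,0,-0.05,0,0,0],
  [0,0,-0.04,0,0,0],
  [0,0,-0.02,0,0,0],
  [0,0,0,0,0,0],
])

```text
clock: 39.45
tcp_pos: [0.5309, -0.3349, 0.235]
orientation: [3.14, 0.002, 1.731]
force: [0.1, -0.1, -2.7]
width: 0.0566
grasp_force: 25.0
```

```bash
python3 - <<'E'
from h import *
s=state(); print(s['tcp_pos'],s['orientation'],s['width'],s['force'])
P=pts(grab_frame("scene"))
for a,b in((.1,.13),(.15,.2)): print("V",circ(near(P,(.531,-.334),a,b,.04),(.531,-.334),.029))
go(.5752,.0125,s['tcp_pos'][2],99.1,.03,o=[np.pi,0,s['orientation'][2]])
E
```

```text
[ 0.53090365 -0.33488713  0.23499757] [3.13996251e+00 1.70443048e-03 1.73069583e+00] 0.05664942320752899 [ 0.14894308 -0.09681403 -2.69034063]
V (array([ 0.5303, -0.3344]), 202)
V (array([ 0.5301, -0.3344]), 374)
n 12 row [0.0699, 0.0207, -0.0003] total [0.8392, 0.2481, -0.0037] rot total [-0.0, -0.0, 0.0007]
```

Emit:
drive_tool([
  [0.03,0.008,0,0,0,0],
  [0.06,0.018,0,0,0,0],
  [0.08,0.024,0,0,0,0],
  [0.08,0.024,0,0,0,0],
  [0.08,0.024,0,0,0,0],
  [0.08,0.024,0,0,0,0],
  [0.08,0.024,0,0,0,0],
  [0.08,0.024,0,0,0,0],
])

```text
clock: 40.3
tcp_pos: [0.5608, -0.0963, 0.2318]
orientation: [-3.14, -0.001, 1.731]
force: [-0.0, 0.4, -3.0]
width: 0.0564
grasp_force: 25.0
```

Emit:
drive_tool([
  [0.08,0.024,0,0,0,0],
  [0.08,0.024,0,0,0,0],
  [0.06,0.017,0,0,0,0],
  [0.035,0.01,0,0,0,0],
  [0.014,0.003,0,0,0,0],
  [0,0,0,0,0,0],
  [0,0,0,0,0,0],
])

```text
clock: 41.0
tcp_pos: [0.5749, 0.0116, 0.233]
orientation: [-3.141, 0.0, 1.73]
force: [0.5, -0.7, -2.9]
width: 0.0566
grasp_force: 25.0
```

```bash
python3 - <<'E'
from h import *
s=state(); print(s['tcp_pos'],s['orientation'],s['width'],s['force'])
P=pts(grab_frame("scene"))
for a,b in((.1,.13),(.15,.2)): print("V",circ(near(P,(.575,.012),a,b,.04),(.575,.012),.029))
go(.5752,.0125,.146,99.1,.03,o=[np.pi,0,s['orientation'][2]])
E
```

```text
[0.57494932 0.01162942 0.23299403] [-3.14115075e+00  4.97925223e-04  1.72988482e+00] 0.05655961397296768 [ 0.50208444 -0.73183719 -2.88163639]
V (array([0.5737, 0.0124]), 175)
V (array([0.5736, 0.0124]), 323)
n 3 row [0.0009, 0.0003, 0.0726] total [0.0026, 0.001, 0.2177] rot total [-0.0, -0.0, 0.0002]
```

Aligned to about 1 mm. I'll lower it.

Emit:
drive_tool([
  [0,0.002,0.03,0,0,0],
  [0,0,0.05,0,0,0],
  [0,0,0.05,0,0,0],
  [0,0,0.045,0,0,0],
  [0,0,0.025,0,0,0],
  [0,0,0.008,0,0,0],
  [0,0,0,0,0,0],
  [0,0,0,0,0,0],
])

```text
clock: 41.85
tcp_pos: [0.5763, 0.0125, 0.1511]
orientation: [3.14, 0.0, 1.731]
force: [0.7, 0.2, -2.3]
width: 0.0561
grasp_force: 25.0
```

Emit:
drive_tool([
  [0,0,0.005,0,0,0],
  [0,0,0.003,0,0,0],
  [0,0,0,0,0,0],
])

```text
clock: 42.15
tcp_pos: [0.5759, 0.0127, 0.1469]
orientation: [3.141, 0.0, 1.731]
force: [0.1, 1.1, -3.7]
width: 0.0561
grasp_force: 25.0
```

Emit:
drive_tool([
  [0,0,0.004,0,0,0],
  [0,0,0.003,0,0,0],
  [0,0,0,0,0,0],
])

```text
clock: 42.45
tcp_pos: [0.5763, 0.0126, 0.146]
orientation: [3.139, 0.001, 1.731]
force: [-0.7, 0.1, 5.3]
width: 0.0566
grasp_force: 25.0
```

Emit:
drive_tool([
  [0,0,0,0,0,0],
  [0,0,0,0,0,0],
  [0,0,0,0,0,0],
  [0,0,0,0,0,0],
  [0,0,0,0,0,0],
], hand=-1)

```text
clock: 42.95
tcp_pos: [0.5758, 0.0127, 0.1437]
orientation: [-3.141, -0.0, 1.731]
force: [0.1, -0.2, 0.7]
width: 0.0873
grasp_force: 0.0
```

Emit:
drive_tool([
  [0,0,-0.04,0,0,0],
  [0,0,-0.08,0,0,0],
  [0,0,-0.08,0,0,0],
  [0,0,-0.08,0,0,0],
  [0,0,-0.08,0,0,0],
  [0,0,-0.04,0,0,0],
  [0,0,0,0,0,0],
])

```text
clock: 43.65
tcp_pos: [0.5766, 0.0126, 0.3087]
orientation: [3.135, 0.001, 1.731]
force: [0.3, -0.6, 0.6]
width: 0.0875
grasp_force: 0.0
```

```bash
python3 - <<'E'
from h import *
s=state(); print(s['tcp_pos'],s['orientation'],s['width'],s['force'])
P=pts(grab_frame("scene"))
for a,b in((.06,.1),(.13,.18)): print("V",circ(near(P,(.575,.012),a,b,.04),(.575,.012),.029)); print("O",circ(near(P,(.412,-.33),a,b,.045),(.412,-.33),.033))
go(.412,-.33,s['tcp_pos'][2],99.1,.05,o=[np.pi,0,s['orientation'][2]])
E
```

```text
[0.57655462 0.0126249  0.30874307] [3.13464893e+00 1.39154628e-03 1.73075164e+00] 0.08750900748261316 [ 0.28638664 -0.60511494  0.64197698]
V (array([0.5748, 0.0134]), 220)
O (array([ 0.4117, -0.3301]), 278)
V (array([0.575 , 0.0138]), 324)
O (array([ 0.4129, -0.3303]), 533)
n 8 row [-0.0975, -0.0677, -0.0008] total [-0.7802, -0.5419, -0.0062] rot total [-0.0, -0.0, 0.0007]
```

Violet is back within about 2 mm. Next the orange can.

Emit:
drive_tool([
  [-0.05,-0.035,0,0,0,0],
  [-0.1,-0.07,0,0,0,0],
  [-0.1,-0.07,0,0,0,0],
  [-0.1,-0.07,0,0,0,0],
  [-0.1,-0.07,0,0,0,0],
  [-0.1,-0.07,0,0,0,0],
  [-0.1,-0.07,0,0,0,0],
  [-0.1,-0.07,0,0,0,0],
])

```text
clock: 44.5
tcp_pos: [0.4148, -0.3183, 0.3025]
orientation: [-3.14, -0.002, 1.731]
force: [0.5, -0.3, -0.7]
width: 0.0877
grasp_force: 0.0
```

Emit:
drive_tool([
  [-0.03,-0.017,0,0,0,0],
  [0,0,0,0,0,0],
  [0,0,0,0,0,0],
])

```text
clock: 44.8
tcp_pos: [0.4119, -0.329, 0.3032]
orientation: [-3.141, -0.002, 1.731]
force: [-0.8, 1.2, 0.9]
width: 0.0875
grasp_force: 0.0
```

```bash
python3 - <<'E'
from h import *
s=state(); print(s['tcp_pos'],s['orientation'])
go(.412,-.330,.127,99.1,.03,o=[np.pi,0,s['orientation'][2]])
E
```

```text
[ 0.41189367 -0.3290244   0.30321668] [-3.14122071e+00 -1.65097696e-03  1.73104848e+00]
n 6 row [-0.0004, -0.0, 0.0734] total [-0.0025, -0.0001, 0.4405] rot total [0.0, -0.0, 0.0009]
```

Emit:
drive_tool([
  [-0.002,0,0.05,0,0,0],
  [0,0,0.07,0,0,0],
  [0,0,0.07,0,0,0],
  [0,0,0.07,0,0,0],
  [0,0,0.07,0,0,0],
  [0,0,0.07,0,0,0],
  [0,0,0.04,0,0,0],
  [0,0,0,0,0,0],
])

```text
clock: 45.6
tcp_pos: [0.4115, -0.3285, 0.1253]
orientation: [-3.139, -0.004, 1.733]
force: [-0.5, 0.1, -0.8]
width: 0.0878
grasp_force: 0.0
```

Emit:
drive_tool([
  [0,0,0,0,0,0],
  [0,0,0,0,0,0],
  [0,0,0,0,0,0],
  [0,0,0,0,0,0],
  [0,0,0,0,0,0],
  [0,0,0,0,0,0],
], hand=1)

```text
clock: 46.2
tcp_pos: [0.4124, -0.3312, 0.1296]
orientation: [3.139, 0.002, 1.731]
force: [2.2, 0.7, 5.7]
width: 0.0629
grasp_force: 25.0
```

Emit:
drive_tool([
  [0,0,-0.02,0,0,0],
  [0,0,-0.05,0,0,0],
  [0,0,-0.06,0,0,0],
  [0,0,-0.06,0,0,0],
  [0,0,-0.04,0,0,0],
  [0,0,-0.02,0,0,0],
  [0,0,0,0,0,0],
])

```text
clock: 46.9
tcp_pos: [0.4117, -0.3309, 0.2286]
orientation: [3.141, 0.001, 1.731]
force: [0.1, -0.3, -2.4]
width: 0.0631
grasp_force: 25.0
```

```bash
python3 - <<'E'
from h import *
s=state(); print(s['tcp_pos'],s['orientation'],s['width'],s['force'])
P=pts(grab_frame("scene"))
c=circ(near(P,(.412,-.33),.12,.15,.04),(.412,-.33),.033); print("O",c)
e=np.array([.5881,-.0707])-c[0]+s['tcp_pos'][:2]; print("goal tcp",e); go(*e,s['tcp_pos'][2],99.1,.03,o=[np.pi,0,s['orientation'][2]])
E
```

```text
[ 0.41169877 -0.33090034  0.22860995] [3.14124651e+00 6.20285002e-04 1.73059706e+00] 0.06310047185940332 [ 0.06868366 -0.25180194 -2.43823247]
O (array([ 0.4108, -0.3299]), 225)
goal tcp [ 0.58899877 -0.07170034]
n 11 row [0.0517, 0.0492, -0.0003] total [0.5687, 0.5411, -0.003] rot total [-0.0, -0.0, 0.0006]
```

Emit:
drive_tool([
  [0.02,0.02,0,0,0,0],
  [0.04,0.04,0,0,0,0],
  [0.055,0.052,0,0,0,0],
  [0.055,0.052,0,0,0,0],
  [0.055,0.052,0,0,0,0],
  [0.055,0.052,0,0,0,0],
  [0.055,0.052,0,0,0,0],
  [0.055,0.052,0,0,0,0],
])

```text
clock: 47.75
tcp_pos: [0.534, -0.1509, 0.2264]
orientation: [-3.14, -0.001, 1.731]
force: [0.2, -1.2, -3.2]
width: 0.0633
grasp_force: 25.0
```

Emit:
drive_tool([
  [0.055,0.052,0,0,0,0],
  [0.055,0.052,0,0,0,0],
  [0.04,0.037,0,0,0,0],
  [0.02,0.02,0,0,0,0],
  [0.008,0.008,0,0,0,0],
  [0,0,0,0,0,0],
  [0,0,0,0,0,0],
])

```text
clock: 48.45
tcp_pos: [0.5887, -0.0727, 0.2279]
orientation: [-3.141, 0.0, 1.73]
force: [-0.2, 0.7, -2.1]
width: 0.0634
grasp_force: 25.0
```

```bash
python3 - <<'E'
from h import *
s=state(); print(s['tcp_pos'],s['orientation'],s['width'],s['force'])
P=pts(grab_frame("scene"))
print("O",circ(near(P,(.588,-.071),.12,.15,.04),(.588,-.071),.033))
go(.589,-.0717,.129,99.1,.03,o=[np.pi,0,s['orientation'][2]])
E
```

```text
[ 0.58870707 -0.07266001  0.22785734] [-3.14108414e+00  2.50004877e-04  1.72986069e+00] 0.06335447014919572 [-0.24042637  0.71396389 -2.07676322]
O (array([ 0.5874, -0.0715]), 215)
n 4 row [0.0006, 0.0003, 0.0619] total [0.0026, 0.0012, 0.2477] rot total [-0.0, -0.0, 0.0002]
```

Emit:
drive_tool([
  [0.002,0.001,0.03,0,0,0],
  [0,0,0.05,0,0,0],
  [0,0,0.05,0,0,0],
  [0,0,0.05,0,0,0],
  [0,0,0.035,0,0,0],
  [0,0,0.02,0,0,0],
  [0,0,0,0,0,0],
  [0,0,0,0,0,0],
])

```text
clock: 49.3
tcp_pos: [0.5896, -0.0712, 0.1348]
orientation: [3.141, 0.0, 1.731]
force: [0.2, -0.3, -1.4]
width: 0.0635
grasp_force: 25.0
```

Emit:
drive_tool([
  [0,0,0.005,0,0,0],
  [0,0,0.003,0,0,0],
  [0,0,0,0,0,0],
])

```text
clock: 49.6
tcp_pos: [0.5895, -0.0711, 0.1311]
orientation: [3.141, 0.0, 1.731]
force: [-0.2, -0.9, -1.7]
width: 0.0634
grasp_force: 25.0
```

Emit:
drive_tool([
  [0,0,0.005,0,0,0],
  [0,0,0.002,0,0,0],
  [0,0,0,0,0,0],
])

```text
clock: 49.9
tcp_pos: [0.5898, -0.0711, 0.1296]
orientation: [3.14, 0.001, 1.731]
force: [-1.1, 0.3, 5.2]
width: 0.0633
grasp_force: 25.0
```

Emit:
drive_tool([
  [0,0,0,0,0,0],
  [0,0,0,0,0,0],
  [0,0,0,0,0,0],
  [0,0,0,0,0,0],
  [0,0,0,0,0,0],
], hand=-1)

```text
clock: 50.4
tcp_pos: [0.5893, -0.0711, 0.1277]
orientation: [-3.141, -0.0, 1.731]
force: [-0.6, -0.3, 0.1]
width: 0.0879
grasp_force: 0.0
```

Emit:
drive_tool([
  [0,0,-0.04,0,0,0],
  [0,0,-0.08,0,0,0],
  [0,0,-0.08,0,0,0],
  [0,0,-0.09,0,0,0],
  [0,0,-0.09,0,0,0],
  [0,0,-0.08,0,0,0],
  [0,-0.04,0,0,0,0],
  [0,0,0,0,0,0],
])

```text
clock: 51.2
tcp_pos: [0.5732, -0.0739, 0.3155]
orientation: [3.137, 0.002, 1.73]
force: [-0.9, -0.1, 1.4]
width: 0.0878
grasp_force: 0.0
```

Emit:
drive_tool([
  [-0.06,-0.04,0,0,0,0],
  [-0.1,-0.07,0,0,0,0],
  [-0.1,-0.07,0,0,0,0],
  [-0.1,-0.07,0,0,0,0],
  [-0.1,-0.07,0,0,0,0],
  [-0.06,-0.05,0,0,0,0],
  [0,0,0,0,0,0],
  [0,0,0,0,0,0],
])

```text
clock: 52.0
tcp_pos: [0.4605, -0.3028, 0.3115]
orientation: [-3.141, -0.001, 1.729]
force: [0.1, 0.7, -0.2]
width: 0.0881
grasp_force: 0.0
```

```bash
python3 - <<'E'
from h import *
s=state(); print(s['clock'],s['tcp_pos'],s['width'],s['force'])
P=pts(grab_frame("scene"))
for t,c,r in(("V",(.575,.012),.029),("O",(.588,-.071),.033),("M",(.5627,.0935),.03)):
    for a,b in((.06,.1),(.12,.15)): print(t,circ(near(P,c,a,b,.04),c,r))
P0=pts(np.load("pics/scene1.npz")); print("M0",circ(near(P0,(.5627,.0935),.06,.1,.04),(.5627,.0935),.03))
f=grab_frame("top")
for nm,F in(("start",np.load("pics/top1.npz")),("now",f)):
    h=cv2.cvtColor(F["pixels"],cv2.COLOR_RGB2HSV); Q=pts(F); k=cv2.inRange(h,(0,0,140),(180,60,255))>0; b=np.zeros_like(k); b[210:240,265:305]=1; k&=b&(Q[...,2]>.045)&(Q[...,2]<.1); print("charger",nm,k.sum(),Q[k].mean(0).round(4))
save("fin.png",cv2.resize(f["pixels"][180:340,90:490],None,fx=2,fy=2,interpolation=cv2.INTER_CUBIC))
E
```

```text
52.0 [ 0.46047909 -0.30278941  0.3115121 ] 0.0881177346568908 [ 0.14881764  0.65308993 -0.15162871]
V (array([0.5751, 0.0134]), 225)
V (array([0.5745, 0.0137]), 116)
O (array([ 0.5886, -0.0697]), 271)
O (array([ 0.589 , -0.0693]), 228)
M (array([0.5426, 0.0998]), 2)
M (array([0.5627, 0.0935]), 0)
M0 (array([0.5618, 0.0959]), 231)
charger start 337 [0.6377 0.0609 0.0574]
charger now 336 [0.6376 0.0604 0.0575]
```

View pics/fin.png

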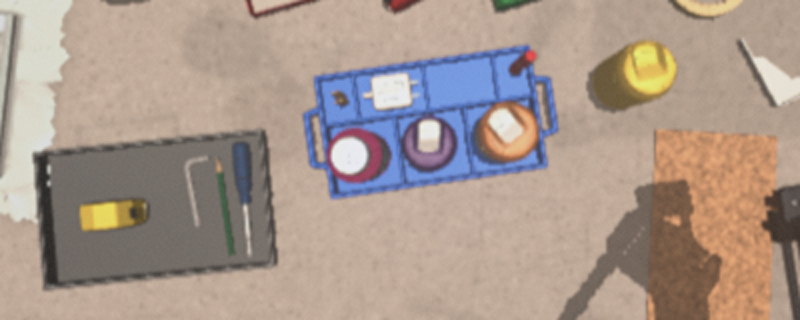

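The top view shows the tape upright in the tray's free end at (113,215). All three bottles are in their wells (355,155), (430,143) and (507,130), the charger (390,92) is unmoved, and the arm is clear.

```bash
python3 -c "
from workcell import env
print(env.hand_in())"
```

```text
the job is handed in; nothing more can be done
None
```

I handed the job in at 52 s with the tape measure upright in the tray's free end, both cans back within about 2 mm and the charger unmoved, but a mis-grasp had tipped the tape to about 40° in its pocket, right at the 0.7 rad (40.1°) limit, so it may be judged knocked over; no verdict was shown.

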